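Put the rinsed dive gear away

ROBOT

A 6-joint arm with a two-finger parallel gripper is mounted at the origin on the work surface. World frame = base frame: x ahead of the robot, y to its left, z up, the work surface at z = 0. Lengths are in mm, angles in rad, forces in N, time in s.
With the tool pointing down it reaches from about 275 to 750 mm from the base axis. Payload 10.2 kg.
Tool frame: the origin (TCP) lies between the finger pads; the fingertips stand 11 mm ahead of it and the grasp point (between the pads) lies 8 mm behind it (ctrl.tip_extent is the distance from the TCP to the fingertips, in mm); z points along the fingers, y is the direction in which the jaws open and shut (so a half turn about z gives the same grasp; the last joint's range is limited). The gripper opens to 85 mm and grips with 20 to 120 N. Pads are 22 mm wide; open, the fingers measure 114 mm over their backs; the gripper's body (76 mm by 85 mm) begins 54 mm behind the grasp point. The pads swing forward as they close: fully open they stand 13 mm farther back than shut.
Start: joints at [-1.472, 0.313, 1.498, -0, 1.331, -0.223], TCP at [166.031, -498.061, 242.294] pointing down, gripper open.
Joint ranges: [-2.94, 2.94], [-0.97, 2.17], [0.19, 2.56], [-1.23, 4.37], [0.02, 3.11], [-2.88, 2.88]. Speed limits (rad/s): [2.39, 2.39, 3.01, 3.14, 3.14, 3.14].

INTERFACE

Orientations are given as a unit quaternion [w, x, y, z].
In Python, from rig import ctrl gives the robot as it stands.
- The arm moves only by the tool apply_moves, never from a script. Its argument "commands" is a list of rows, each a list of 5 numbers: the finger opening in cm, from 0 to 8.54, then the shift along the tool's x, y, z in cm, then the turn about the tool's z in rad. In form: [[jaw, dx, dy, dz, roll], ...]. A call has 1 to 12 rows; each row shifts and turns the commanded pose from where the row before left it, along the tool's axes as they then stand; what a row does not reach is not made up. A row lasts 1/12 s, in which the tool goes at most 41.7 mm and 7.16 degrees, less where a joint would pass 70% of its speed; a pose out of reach is approached as far as the arm can. A call with a gripper value outside its range is refused whole. The fingers move at their own pace and stop on an object; "squeeze" is the grip in N (left out, the last holds). Time passes only in rows, so rows that do not move let the fingers close. It gives the time, the measured TCP pose, the force and the opening at its end, in the units of the state.
- ctrl.sense(): the state, without advancing time (a new reading comes with each control period).
- ctrl.capture(name): name is "side" or "top" or "wrist"; returns the picture (400x640x3 uint8, red, green, blue); there is no depth.
- ctrl.camera_info(name): a dict with "fov_y" (degrees; the focal length in pixels is half the picture's height over the tangent of half this angle, whatever the lens; pixels are square), "cx", "cy" (the principal point, pixels), "camera_from_world" (4x4, takes a point from world to camera coordinates). Camera axes: x right, y down, z forward; pixel columns grow to the right and rows downward; lengths in mm; the calibration is good to about 2 mm. The wrist camera is an equidistant fisheye: a pixel r from the principal point sees the ray r / f radians off the axis. A picture is of the moment at which its call begins: read the wrist's pose just before it. camera_info takes no time and is no camera call; for the wrist camera it gives the pose at the moment of the call.
- ctrl.finish_job(): hands the job in, once; it reports no verdict.
The state is a dict: "time_s": time; "joints": joint angles; "dq": joint speeds; "tau": joint torques, N m; "eef_pos": TCP position; "ee_rot": TCP orientation; "force": force on the tool from outside, world axes, zero at the start; "wrist_torque": the same for the moment, N m; "grip_width": opening from 0.0 (shut) to 1.0 (fully open).
Only numpy, scipy, OpenCV 4.12 (cv2) and the standard library are available. Lean on these libraries where they do the work, as an engineer would, in place of code of your own. Each camera call takes 0.05 s, during which the arm holds its last target.

TASK

The dive gear on the teak shelf has been rinsed and is to be put away: lay the mask, lenses up, flat in the dark-lined half of the open yellow case; stand each torch lens-up in the charging dock made for it (big orange torch in the wide orange-rimmed cup, small green torch in the narrow green-rimmed cup); and lay the carabiner flat on its pale outline on the rubber pad, lined up with it lengthwise. Set every piece down gently rather than dropping it, let go of it, and leave the defog bottle and the sunscreen jar standing where they are.

Things in the scene. Friction and masses are not known exactly. Their poses are not given: they have to be found in the camera images.
- mask: Loose clear dive mask, black frame, no strap, lenses up, 0.2 kg; 92 (x) x 150 (y) x 94 mm high. Origin: centre of its underside; z up, y the long axis, -x the nose side (towards the robot at the start, +-0.25 rad). Lens/frame top is at 62 mm; the stiff clear nose pocket stands on it, 30 mm wide (y), 42 long (x), middle at x = -20 mm, top at 94 mm: grasp it from above across its width.
- torch_big: Loose big orange dive torch with black rings standing upright on its flat tail, lens up, about 0.36 kg, round. 150 mm tall; head 54 mm across from 102 mm height to the top, body 43 mm, tail 47 mm across. Origin at the centre of the tail's underside, z up along the torch.
- torch_small: Loose small lime green dive torch with black rings standing upright on its flat tail, lens up, about 0.16 kg, round. 118 mm tall; head 32 mm across from 80 mm height to the top, body 25 mm, tail 28 mm across. Origin at the centre of the tail's underside, z up along the torch.
- carabiner: Loose stainless steel oval carabiner lying flat, about 0.18 kg, 100 mm long (x) by 50 mm wide (y), bar 11 mm thick, straight on both long sides over the middle 50 mm; its opening is 28 mm wide. Origin at its middle, on the underside; z up.
- case: Fixed yellow hard mask case, opened flat. Origin: middle of the underside of its dark-lined base half, z up; outside 126 (x) x 190 (y) mm, rim at 54, inside 118 x 182, top of lining 7 mm over the origin. Latch with red button on the front (-x, robot side); the bare unlined lid half lies behind, middle at x = +132 mm. The mask goes in the lined half, long axis along y, nose either way.
- dock_big: Fixed charging dock for the big torch: black foot 100 mm (x) by 84 mm (y) with an upright grey cup in its middle with an orange ring at the rim. Origin at the centre of the underside, z up; cup bore 68 mm across, cup floor 8 mm and rim 58 mm above the origin.
- dock_small: Fixed charging dock for the small torch: black foot 100 mm (x) by 84 mm (y) with an upright grey cup in its middle with a lime green ring at the rim. Origin at the centre of the underside, z up; cup bore 45 mm across, cup floor 8 mm and rim 58 mm above the origin.
- pad: Fixed dark rubber pad 140 mm (x) by 90 mm (y), 4 mm thick, with the pale oval outline of the carabiner in its middle, lengthwise along x. Origin at the centre of the underside, z up.
- defog: Bystander, loose: small teal defog bottle with white cap, 34 mm across, 100 mm tall, 0.09 kg, standing between the row of gear and the row of holders. Origin at the centre of its underside.
- sunscreen: Bystander, loose: squat sand-coloured sunscreen jar with white lid, 42 mm across, 42 mm tall, 0.1 kg, standing between the row of gear and the row of holders. Origin at the centre of its underside.

How it is judged (in metres and radians):
At the end, for the whole second after the job is handed in: All at rest: mask level on the lining, centred to 22 mm, lengthwise to 0.25 rad; each torch upright (0.12 rad) on the floor of its own cup; carabiner flat on the pad, within 13 mm and 0.25 rad of its outline (either way round); defog bottle and sunscreen jar within 30 mm of their starts (horizontal distance between mask and case below 0.022 m and z of mask in the frame of case between 0.003 and 0.013 m and angle between each of mask, torch_big, torch_small, carabiner's own z axis and vertical below 0.12 rad and linear speed of each of mask, torch_big, torch_small, carabiner below 0.02 m/s and angle between the x axis of mask and the x axis of case, either way round below 0.25 rad and horizontal distance between torch_big and dock_big below 0.013 m and z of torch_big in the frame of dock_big between 0.004 and 0.013 m and horizontal distance between torch_small and dock_small below 0.011 m and z of torch_small in the frame of dock_small between 0.004 and 0.013 m and horizontal distance between carabiner and pad below 0.013 m and z of carabiner in the frame of pad between 0.001 and 0.009 m and angle between the x axis of carabiner and the x axis of pad, either way round below 0.25 rad and distance of each of defog, sunscreen from where it was at the start of the episode below 0.03 m); the robot touches nothing.
It fails at once if the defog bottle is knocked over or pushed more than 30 mm (distance of defog from where it was at the start of the episode above 0.03 m or angle between defog's own z axis and vertical above 0.5 rad).
It fails at once if the sunscreen jar is knocked over or pushed more than 30 mm (distance of sunscreen from where it was at the start of the episode above 0.03 m or angle between sunscreen's own z axis and vertical above 0.5 rad).
It fails at once if a piece of gear is dropped (faster than 0.7 m/s with no finger touching it, a fall of about 25 mm) ((linear speed of mask above 0.7 m/s and contact force between mask and the fingers below 0.05 N) or (linear speed of torch_big above 0.7 m/s and contact force between torch_big and the fingers below 0.05 N) or (linear speed of torch_small above 0.7 m/s and contact force between torch_small and the fingers below 0.05 N) or (linear speed of carabiner above 0.7 m/s and contact force between carabiner and the fingers below 0.05 N)).
It also fails if it takes over 122 s, if anything falls off the work surface, if the arm or the gripper's body presses on something with over 40 N, if the wrist force passes 120 N, or if a joint passes its speed limit or range.

## Working session

There is one attempt and no reset: what is moved stays moved. The work goes in short steps, Python scripts to look and compute and a tool call to move; the robot and the scene stay as the last step left them, time stands still between calls to the robot, and variables do not carry over. Pictures are saved under pics/ and viewed, and the job is handed in when it is done.

Besides the shell and the picture viewer there is one more tool, called after ">>>" as name(argument=value, ...), one argument or row to a line, values as JSON. apply_moves: Moves the arm, as the interface text tells. Its arguments: {"type":"object","properties":{"commands":{"type":"array"},"squeeze":{"type":"number"}},"required":["commands"]}

```bash
ls; mkdir -p pics
python3 - <<'E'
from rig import ctrl
import cv2, numpy as np
np.set_printoptions(precision=4,suppress=True)
s=ctrl.sense(); print(s)
for n in ("side","top","wrist"):
    i=ctrl.camera_info(n); print(n,i)
    cv2.imwrite(f"pics/{n}0.png",ctrl.capture(n)[:,:,::-1])
print(ctrl.tip_extent)
E
```

```text
pics
{'time_s': 0.0, 'joints': array([-1.4724,  0.3134,  1.4984,  0.    ,  1.331 , -0.2234]), 'dq': array([-0.0003,  0.0014, -0.0003, -0.    ,  0.0005, -0.0013]), 'tau': array([ -0.0001, -41.2263, -25.9744,  -0.0002,   0.0041,   0.    ]), 'eef_pos': array([ 166.008 , -497.8173,  241.7552]), 'ee_rot': array([-0.0006,  0.9871,  0.1602,  0.    ]), 'force': array([-0.045 , -0.7762,  0.2377]), 'wrist_torque': array([-0.0299, -0.0177,  0.0005]), 'grip_width': 0.9966357611559026}
side {'fov_y': 54.79576727535283, 'cx': 321.5004399325057, 'cy': 198.59484220114973, 'camera_from_world': array([[ -0.6574,  -0.7534,   0.0171, 383.7802],
       [ -0.4841,   0.4048,  -0.7758, 263.6965],
       [  0.5775,  -0.5183,  -0.6308, 734.835 ],
       [  0.    ,   0.    ,   0.    ,   1.    ]])}
top {'fov_y': 51.623294895015455, 'cx': 319.37274619018683, 'cy': 204.82400270012383, 'camera_from_world': array([[ -0.0188,  -0.9998,   0.0013,  30.7112],
       [ -0.9943,   0.0185,  -0.1054, 507.0234],
       [  0.1053,  -0.0033,  -0.9944, 903.2834],
       [  0.    ,   0.    ,   0.    ,   1.    ]])}
wrist {'fov_y': 65.70646984690485, 'cx': 321.90942978939586, 'cy': 201.14519573721336, 'camera_from_world': array([[   0.3158,   -0.9488,   -0.0006, -525.1963],
       [  -0.9109,   -0.3034,    0.2797,  -37.2816],
       [  -0.2656,   -0.0879,   -0.9601,  379.2352],
       [   0.    ,    0.    ,    0.    ,    1.    ]])}
11.0
```

View pics/top0.png

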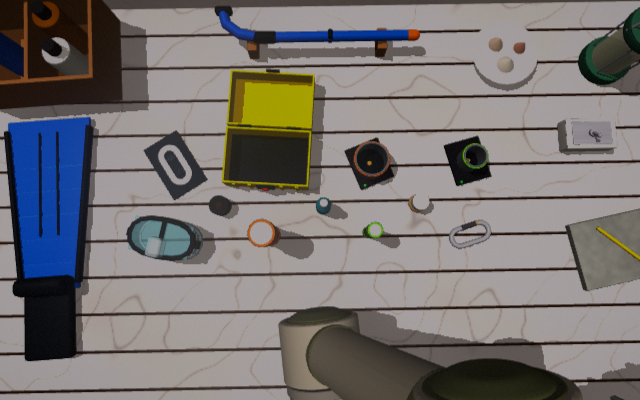

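View pics/side0.png

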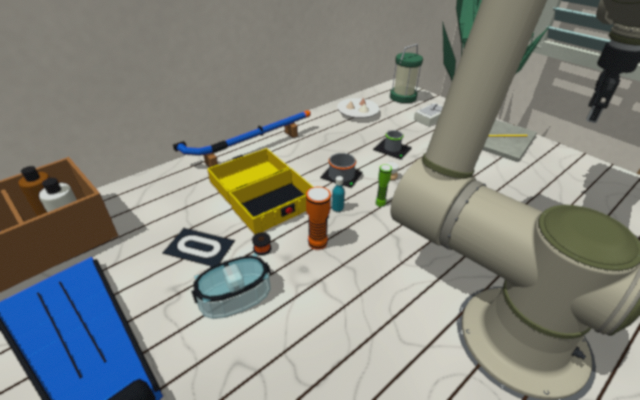

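View pics/wrist0.png

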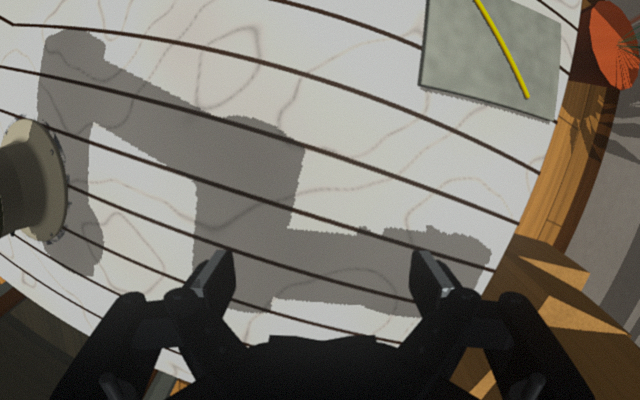

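Top view: mask at about (165,238), big torch (262,233), small torch (374,230), carabiner (470,234), pad (175,165), case's lined half (267,158), docks (371,160) and (471,158), defog (323,206), sunscreen (420,203). There is also an unlisted dark jar at (220,205). I'll zoom in and measure.

```bash
cat > h.py <<'E'
import numpy as np, cv2
from rig import ctrl
np.set_printoptions(precision=2,suppress=True)
def cam(n):
    i=ctrl.camera_info(n); i['f']=200/np.tan(np.radians(i['fov_y']/2)); i['n']=n; return i
def ray(i,u,v):
    T=np.array(i['camera_from_world']); R=T[:3,:3]; o=-R.T@T[:3,3]
    d=np.array([u-i['cx'],v-i['cy']])/i['f']
    if i['n']=='wrist':
        r=np.linalg.norm(d); d3=np.array([*(d/max(r,1e-9)*np.sin(r)),np.cos(r)])
    else: d3=np.array([*d,1.])
    return o,R.T@d3
def pt(i,u,v,z):
    o,d=ray(i,u,v); return o+d*(z-o[2])/d[2]
def proj(i,p):
    c=np.array(i['camera_from_world'])@np.array([*p,1.]); c=c[:3]
    if i['n']=='wrist':
        t=np.arctan2(np.hypot(c[0],c[1]),c[2]); s=t/max(np.hypot(c[0],c[1]),1e-9)*i['f']; return np.array([i['cx']+c[0]*s,i['cy']+c[1]*s])
    return np.array([i['cx'],i['cy']])+c[:2]/c[2]*i['f']
E
python3 - <<'E'
import cv2
a=cv2.imread('pics/top0.png')
c=a[60:280,120:320];cv2.imwrite('pics/topL.png',cv2.resize(c,None,fx=2.7,fy=2.7,interpolation=cv2.INTER_CUBIC))
c=a[120:270,310:510];cv2.imwrite('pics/topR.png',cv2.resize(c,None,fx=4,fy=4,interpolation=cv2.INTER_CUBIC))
E
```

```text
(no output)
```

View pics/topL.png

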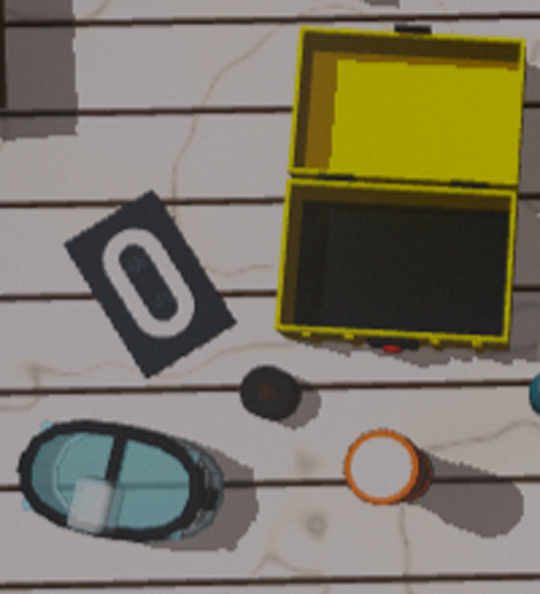

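View pics/topR.png

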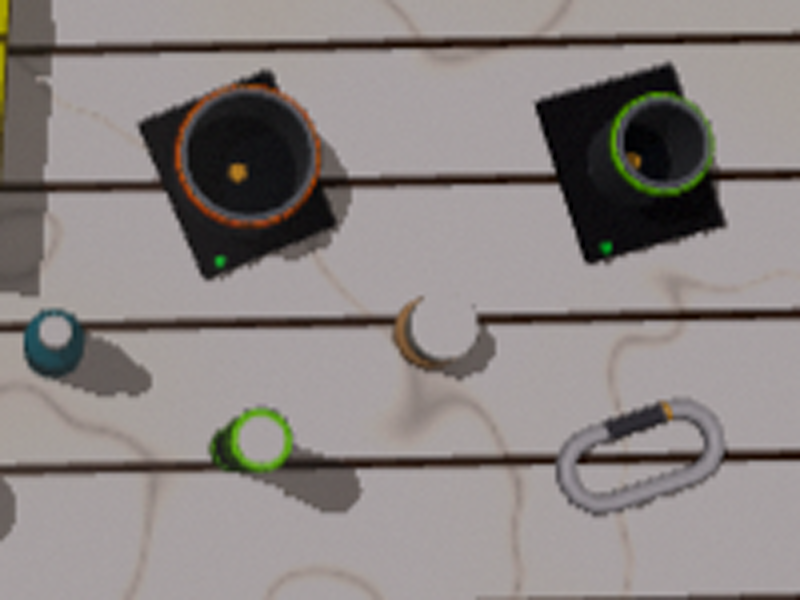

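The zooms show every piece clearly. The pad is turned about 60°, and both docks and the carabiner are turned too. Next I'll measure them with colour masks.

```bash
cat > m.py <<'E'
from h import *
def comps(mask,amin=15):
    n,l,st,ce=cv2.connectedComponentsWithStats(mask.astype(np.uint8),connectivity=8)
    return [(st[k],ce[k],l==k) for k in range(1,n) if st[k][4]>=amin]
def world_cnt(i,m,z):
    c,_=cv2.findContours(m.astype(np.uint8),cv2.RETR_EXTERNAL,cv2.CHAIN_APPROX_NONE)
    c=max(c,key=cv2.contourArea)[:,0].astype(float)
    return np.array([pt(i,u,v,z)[:2] for u,v in c],np.float32)
def circ(i,m,z):
    return cv2.fitEllipse(world_cnt(i,m,z))
def rect(i,m,z):
    r=cv2.minAreaRect(world_cnt(i,m,z)); b=cv2.boxPoints(r); return r,b
E
python3 - <<'E'
from m import *
i=cam('top'); a=cv2.imread('pics/top0.png'); hsv=cv2.cvtColor(a,cv2.COLOR_BGR2HSV).astype(int); H,S,V=hsv[...,0],hsv[...,1],hsv[...,2]
def show(name,mask,box,z,f):
    u0,v0,u1,v1=box; mm=np.zeros(mask.shape,bool); mm[v0:v1,u0:u1]=mask[v0:v1,u0:u1]
    for st,ce,m in comps(mm):
        print(name,st,f(i,m,z))
org=(H<14)&(S>130)&(V>90); grn=(H>35)&(H<65)&(S>130)&(V>90)
show('torchB',org,(240,210,285,260),150,circ)
show('dockB',(H<14)&(S>110)&(V>70),(340,130,400,190),58,circ)
show('torchS',grn,(355,215,395,250),118,circ)
show('dockS',grn,(455,135,500,180),58,circ)
dark=(V<75)
show('pad',dark&(S<150),(135,120,215,205),4,rect)
show('footB',dark,(335,130,400,195),12,rect)
show('footS',dark,(440,130,500,195),12,rect)
yel=(H>22)&(H<34)&(S>150)
show('case',yel,(215,60,325,200),54,rect)
# carabiner: unlike wood
show('defog',(H>85)&(H<110)&(S>90),(310,190,340,220),50,rect)
white=(V>140)&(S<40)
show('padoutline',(V>110),(158,140,193,190),4,rect)
E
```

```text
torchB [247 219  28  28 182] ((442.3153381347656, 135.81488037109375), (51.243656158447266, 52.16946029663086), 117.62696075439453)
dockB [354 141  36  36 132] ((604.9407958984375, -95.44625091552734), (77.38542175292969, 77.8702621459961), 51.228878021240234)
torchS [367 222  16  16  73] ((445.4945373535156, -89.16764831542969), (29.247554779052734, 30.002756118774414), 102.8258285522461)
dockS [463 143  17  25  49] ((608.1624145507812, -324.6458435058594), (53.88310241699219, 56.60204315185547), 27.103469848632812)
pad [ 135  131   80   69 1475] (((610.0599975585938, 355.7472229003906), (160.88690185546875, 185.04750061035156), 1.6117331981658936), array([[527.05, 445.97],
       [532.25, 261.  ],
       [693.07, 265.52],
       [687.87, 450.5 ]], dtype=float32))
pad [164 151  22  27 282] (((611.6661376953125, 356.8889465332031), (71.81726837158203, 22.6556339263916), 31.960737228393555), array([[575.2 , 347.49],
       [587.2 , 328.27],
       [648.13, 366.29],
       [636.14, 385.51]], dtype=float32))
pad [146 197  69   8 107] (((525.9385375976562, 342.00579833984375), (156.60191
[... 2516 characters left out ...]
792236328125), (33.95631408691406, 16.381803512573242), 0.781858503818512), array([[634.5 , 332.52],
       [634.73, 316.14],
       [668.68, 316.6 ],
       [668.46, 332.98]], dtype=float32))
padoutline [158 145  34  40 561] (((611.1484985351562, 356.4800109863281), (102.23089599609375, 52.82473373413086), 31.775461196899414), array([[553.79, 352.02],
       [581.6 , 307.11],
       [668.51, 360.94],
       [640.69, 405.85]], dtype=float32))
padoutline [158 175   9  15  75] (((569.9147338867188, 384.7156677246094), (33.59305191040039, 18.481948852539062), 1.2770400047302246), array([[552.92, 393.58],
       [553.33, 375.1 ],
       [586.91, 375.85],
       [586.5 , 394.33]], dtype=float32))
```

Run:
```python
from m import *
i=cam('top'); a=cv2.imread('pics/top0.png'); hsv=cv2.cvtColor(a,cv2.COLOR_BGR2HSV).astype(int); H,S,V=hsv[...,0],hsv[...,1],hsv[...,2]
# case corners from zoom (rim outer z54)
f=lambda p,s,o:(p[0]/s+o[0],p[1]/s+o[1])
for nm,p in dict(TL=(290,179),TR=(518,187),BR=(508,346),BL=(276,334),lidTL=(301,27),lidTR=(525,38)).items():
    print(nm,pt(i,*f(p,2.7,(120,60)),54)[:2])
print('inner floor'); 
def show(name,mask,box,z,f,amin=40):
    u0,v0,u1,v1=box; mm=np.zeros(mask.shape,bool); mm[v0:v1,u0:u1]=mask[v0:v1,u0:u1]
    for st,ce,m in comps(mm,amin):
        print(name,st,f(i,m,z))
# carabiner: local bg diff
lab=cv2.cvtColor(a,cv2.COLOR_BGR2LAB).astype(int)
c=a[205:260,440:500]; cv2.imwrite('pics/cz.png',cv2.resize(c,None,fx=10,fy=10,interpolation=cv2.INTER_CUBIC))
c=a[205:270,115:215]; cv2.imwrite('pics/mz.png',cv2.resize(c,None,fx=8,fy=8,interpolation=cv2.INTER_CUBIC))
show('maskframe',V<70,(120,208,208,264),62,rect)
show('nose',(V>170),(130,225,180,264),94,rect,8)
show('green',(H>35)&(H<70)&(S>90)&(V>60),(455,135,500,180),58,circ)
for nm,p in dict(sunlid=(443,328)).items(): print(nm,pt(i,p[0]/4+310,p[1]/4+120,42))
```

```text
TL [684.28 222.79]
TR [674.05  34.87]
BR [541.84  45.22]
BL [555.19 233.56]
lidTL [814.73 214.19]
lidTR [801.74  26.86]
inner floor
maskframe [120 216  88  45 871] (((437.7109375, 355.6055908203125), (181.40621948242188, 89.2423095703125), 76.47064971923828), array([[373.11, 277.86],
       [459.87, 256.98],
       [502.31, 433.35],
       [415.55, 454.23]], dtype=float32))
green [462 143  26  26 108] ((607.352294921875, -323.82525634765625), (54.987667083740234, 55.48464584350586), 36.44316101074219)
sunlid [ 508.  -203.3   42. ]
```

View pics/cz.png

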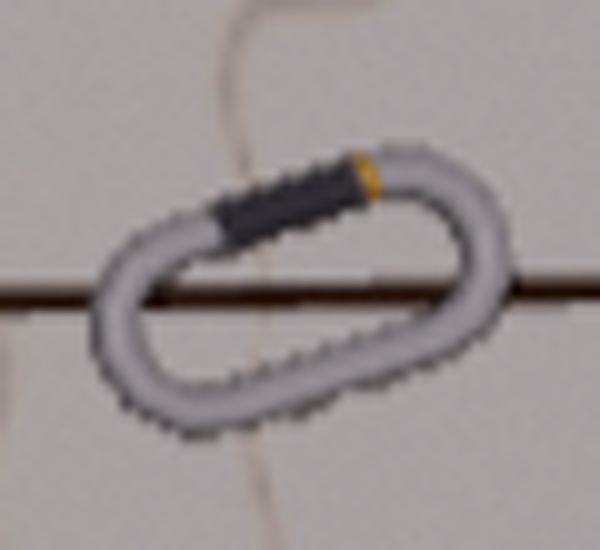

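View pics/mz.png

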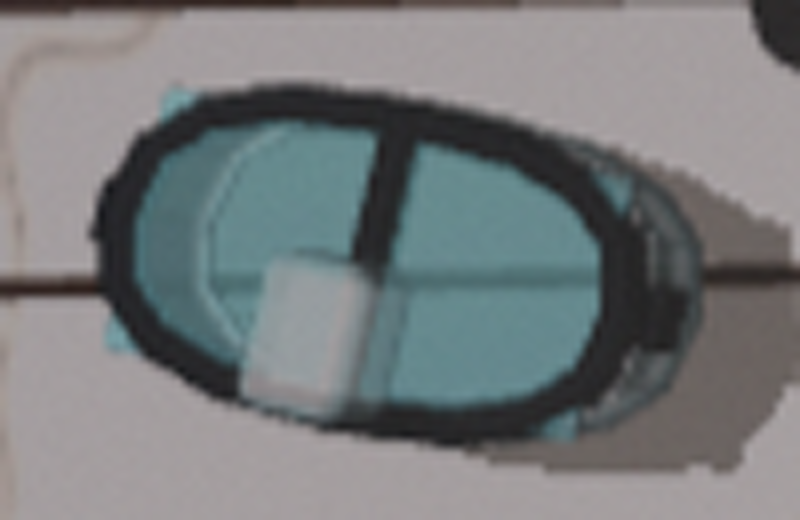

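Run:
```python
from m import *
i=cam('top')
T=np.array(i['camera_from_world']); print('campos',-T[:3,:3].T@T[:3,3])
W=lambda p,s,o,z: pt(i,p[0]/s+o[0],p[1]/s+o[1],z)[:2]
cz=lambda p,z=5.5: W(p,10,(440,205),z)
# carabiner extreme points & straight edges (outer)
print('car bar', cz((300,160)),)
top=[cz((215,215)),cz((360,153))]; bot=[cz((270,423)),cz((410,380))]
for q in (top,bot): d=q[1]-q[0]; print(q,np.degrees(np.arctan2(d[1],d[0])))
P=np.array([cz(p) for p in [(92,310),(110,370),(150,415),(200,437),(215,205),(300,172),(360,150),(420,143),(470,168),(505,215),(515,270),(490,325),(440,365),(350,398),(270,423),(130,245)]],np.float32)
print('rect',cv2.minAreaRect(P),cv2.fitEllipse(P))
mz=lambda p,z: W(p,8,(115,205),z)
P=np.array([mz(p,62) for p in [(97,230),(115,330),(200,388),(320,425),(455,440),(560,415),(630,350),(645,280),(620,215),(540,140),(430,100),(295,85),(190,110),(125,165)]],np.float32)
print('mask frame',cv2.fitEllipse(P),cv2.minAreaRect(P))
b=[mz((397,130),62),mz((372,250),62)]; d=b[0]-b[1]; print('bridge',b,np.degrees(np.arctan2(d[1],d[0])))
q=[mz(p,94) for p in [(270,258),(370,265),(345,415),(240,395)]]; print('nose',q,np.mean(q,0)); 
d=q[0]+q[1]-q[2]-q[3]; print(np.degrees(np.arctan2(d[1],d[0])))
```

```text
campos [409.57  24.27 951.63]
car bar [ 466.04 -323.4 ]
[array([ 453.81, -303.22]), array([ 467.39, -337.26])] -68.24680760886322
[array([ 406.24, -313.14]), array([ 415.39, -345.62])] -74.27557895520727
rect ((436.01153564453125, -323.3883056640625), (51.7291374206543, 98.21485900878906), 18.818777084350586) ((436.3147277832031, -323.3358459472656), (55.93825149536133, 104.48807525634766), 18.73098373413086)
mask frame ((438.8331604003906, 362.0172119140625), (92.71792602539062, 151.326416015625), 168.91268920898438) ((439.36529541015625, 361.7070007324219), (147.9578399658203, 89.2021484375), 82.59833526611328)
bridge [array([474.43, 355.17]), array([442.31, 361.21])] -10.642554286588425
nose [array([439.57, 375.38]), array([437.28, 349.52]), array([398.91, 355.12]), array([404.53, 382.23])] [420.07 365.56]
-9.623619488519823
```

```bash
cat > plan.py <<'E'
import sys
from h import *
def go(x,y,z,yaw):
    s=ctrl.sense(); q=s['ee_rot']; p=s['eef_pos']
    w,a,b,c=q; R=np.array([[1-2*(b*b+c*c),2*(a*b-w*c),2*(a*c+w*b)],[2*(a*b+w*c),1-2*(a*a+c*c),2*(b*c-w*a)],[2*(a*c-w*b),2*(b*c+w*a),1-2*(a*a+b*b)]])
    cy=np.arctan2(R[1,0],R[0,0]); yaw=np.radians(yaw)
    d=R.T@(np.array([x,y,z])-p)
    ctl=(yaw-cy+np.pi)%(2*np.pi)-np.pi
    print('t',round(s['time_s'],2),'pos',p,'yaw',np.degrees(cy),'tilt',R[2,2],'grip',s['grip_width']*85.4,'F',s['force'],'j',s['joints'])
    c2,s2=np.cos(yaw),np.sin(yaw); dw=np.array([x,y,z])-p
    print('shift now-axes cm',d/10,' roll',-ctl,' j6 tgt~',np.arctan2(y,x)+np.pi/2-yaw)
    print('shift after-roll axes cm',np.array([c2*dw[0]+s2*dw[1], s2*dw[0]-c2*dw[1], -dw[2]])/10)
if __name__=='__main__': go(*map(float,sys.argv[1:5]))
E
python3 plan.py 436 -323 150 108.8
```

```text
t 0.15 pos [ 166.01 -497.87  241.87] yaw 18.43732075771431 tilt -0.9999995057525568 grip 85.33531172240757 F [-0.03 -0.08  0.11] j [-1.47  0.31  1.5   0.    1.33 -0.22]
shift now-axes cm [31.14 -8.04  9.2 ]  roll -1.5771262737014204  j6 tgt~ -0.9657255461313865
shift after-roll axes cm [ 7.85 31.19  9.19]
```

>>> apply_moves(
  commands=[
    [8.5,3.1,-0.8,0,0],
    [8.5,3.1,-0.8,0,0],
    [8.5,3.1,-0.8,0,0],
    [8.5,3.1,-0.8,0,0],
    [8.5,3.1,-0.8,0,0],
    [8.5,3.1,-0.8,0,0],
    [8.5,3.1,-0.8,0,0],
    [8.5,3.1,-0.8,0,0],
    [8.5,3.1,-0.8,0,0],
    [8.5,3.1,-0.8,0,0],
  ],
  squeeze=40,
)

```text
time_s: 0.98
eef_pos: [436.0, -322.9, 242.1]
ee_rot: [-0.0, 0.987, 0.16, -0.0]
force: [0.3, 0.5, 0.3]
grip_width: 0.994
```

>>> apply_moves(
  commands=[
    [8.5,0,0,0.5,-0.12],
    [8.5,0,0,0.5,-0.12],
    [8.5,0,0,0.5,-0.12],
    [8.5,0,0,0.5,-0.12],
    [8.5,0,0,0.5,-0.12],
    [8.5,0,0,0.5,-0.12],
    [8.5,0,0,0.5,-0.12],
    [8.5,0,0,0.5,-0.12],
    [8.5,0,0,0.5,-0.12],
    [8.5,0,0,0.5,-0.12],
    [8.5,0,0,0.5,-0.12],
    [8.5,0,0,0.5,-0.12],
  ],
)

```text
time_s: 1.98
eef_pos: [434.7, -324.0, 181.8]
ee_rot: [-0.0, 0.634, 0.773, 0.0]
force: [-0.4, 0.5, -0.3]
grip_width: 0.998
```

```bash
python3 plan.py 436 -323 150 108.8
python3 - <<'E'
from h import *
i=cam('wrist'); a=ctrl.capture('wrist')[:,:,::-1]; cv2.imwrite('pics/w1.png',a)
print(proj(i,(436,-323,5)))
E
```

```text
t 1.98 pos [ 434.73 -324.    181.79] yaw 101.28229157217189 tilt -0.9999998332214246 grip 85.21088676327953 F [-0.38  0.45 -0.3 ] j [-0.86  0.4   1.53  0.    1.21 -1.05]
shift now-axes cm [0.07 0.14 3.18]  roll -0.13120876427052686  j6 tgt~ -0.9657255461313865
shift after-roll axes cm [0.05 0.15 3.18]
[324.37 181.88]
```

View pics/w1.png

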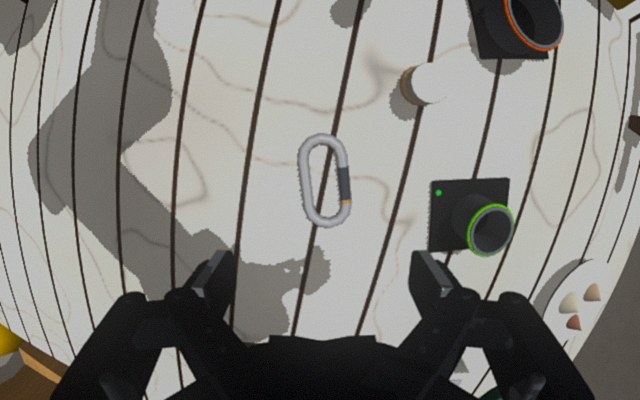

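In the wrist view the carabiner is centred near (325,180), against a predicted (324,182), so the two cameras agree. I'll refine its angle and the dock position from here.

Run:
```python
from m import *
i=cam('wrist'); a=cv2.imread('pics/w1.png'); hsv=cv2.cvtColor(a,cv2.COLOR_BGR2HSV).astype(int); H,S,V=hsv[...,0],hsv[...,1],hsv[...,2]
c=a[125:235,285:365]; cv2.imwrite('pics/w1z.png',cv2.resize(c,None,fx=6,fy=5.4,interpolation=cv2.INTER_CUBIC))
P=np.array([pt(i,u,v,5.5)[:2] for u,v in [(299,160),(304,203),(308,142),(323,133),(340,140),(346,155),(351,195),(345,217),(330,227),(313,218)]],np.float32)
print(cv2.minAreaRect(P))
g=(H>35)&(H<70)&(S>120)&(V>80); g[:195]=0; g[:,:460]=0
for st,ce,m in comps(g,20): print(st,circ(i,m,58))
```

```text
((436.7809753417969, -321.6473388671875), (49.229278564453125, 98.99696350097656), 17.26210594177246)
[467 203  46  53 286] ((604.1036376953125, -323.5243835449219), (53.8812370300293, 54.41476058959961), 32.60527420043945)
```

View pics/w1z.png

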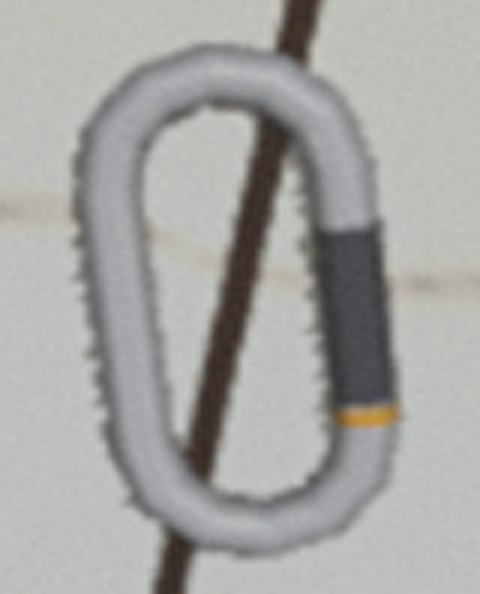

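>>> apply_moves(
  commands=[
    [8.5,0,0,1.0,-0.12],
    [6.2,0.05,0.16,3.0,0],
    [6.2,0,0,3.0,0],
    [6.2,0,0,3.0,0],
    [6.2,0,0,3.0,0],
    [6.2,0,0,2.0,0],
    [6.2,0,0,0,0],
    [6.2,0,0,0,0],
  ],
)

```text
time_s: 2.7
eef_pos: [436.1, -323.0, 32.2]
ee_rot: [-0.001, 0.59, 0.808, 0.0]
force: [-0.1, -0.4, 0.1]
grip_width: 0.729
```

```bash
python3 plan.py 436.4 -322.4 12 108
python3 - <<'E'
from h import *
i=cam('wrist'); a=ctrl.capture('wrist')[:,:,::-1]; cv2.imwrite('pics/w2.png',a)
E
```

```text
t 2.7 pos [ 436.08 -323.04   32.21] yaw 107.71982620308746 tilt -0.9999990051896732 grip 62.22396042787613 F [-0.08 -0.43  0.09] j [-0.85  0.61  1.66  0.    0.88 -1.16]
shift now-axes cm [0.05 0.05 2.02]  roll -0.004889955233937648  j6 tgt~ -0.9504354924927598
shift after-roll axes cm [0.05 0.05 2.02]
```

View pics/w2.png

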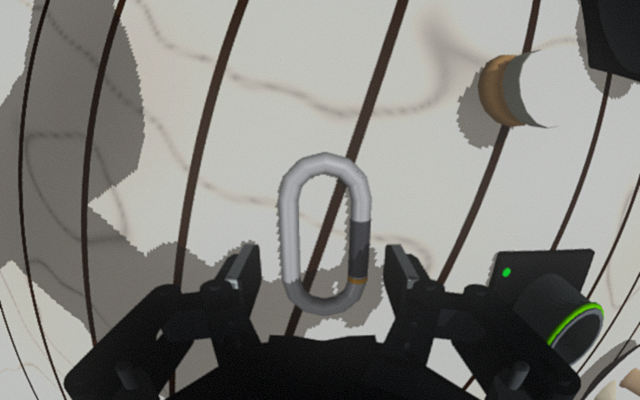

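The carabiner lies between the open jaws, centred near (325,235). I'll lower in small steps and watch the force.

>>> apply_moves(
  commands=[
    [6.0,0.05,0.05,0.5,0],
    [6.0,0,0,0.5,0],
    [6.0,0,0,0.4,0],
    [6.0,0,0,0.2,0],
    [6.0,0,0,0.2,0],
    [6.0,0,0,0,0],
    [6.0,0,0,0,0],
  ],
)

```text
time_s: 3.33
eef_pos: [436.5, -322.5, 14.3]
ee_rot: [-0.0, 0.589, 0.808, -0.0]
force: [0.4, -0.1, 0.1]
grip_width: 0.699
```

>>> apply_moves(
  commands=[
    [6.0,0,0,0.2,0],
    [6.0,0,0,0,0],
  ],
)

```text
time_s: 3.5
eef_pos: [436.5, -322.5, 12.1]
ee_rot: [-0.0, 0.589, 0.808, 0.0]
force: [-0.2, 0.6, -0.1]
grip_width: 0.704
```

>>> apply_moves(
  commands=[
    [6.0,0,0,0.15,0],
    [6.0,0,0,0,0],
  ],
)

```text
time_s: 3.67
eef_pos: [436.4, -322.4, 10.6]
ee_rot: [-0.0, 0.589, 0.808, 0.0]
force: [-0.3, 0.2, -0.2]
grip_width: 0.7
```

>>> apply_moves(
  commands=[
    [6.0,0,0,0.15,0],
    [6.0,0,0,0,0],
  ],
)

```text
time_s: 3.83
eef_pos: [436.4, -322.5, 9.1]
ee_rot: [-0.0, 0.589, 0.808, 0.0]
force: [0.5, 0.1, -0.7]
grip_width: 0.704
```

>>> apply_moves(
  commands=[
    [6.0,0,0,0.15,0],
    [6.0,0,0,0,0],
  ],
)

```text
time_s: 4.0
eef_pos: [436.4, -322.4, 7.6]
ee_rot: [-0.0, 0.589, 0.808, 0.0]
force: [0.3, -0.0, 0.2]
grip_width: 0.7
```

>>> apply_moves(
  commands=[
    [6.0,0,0,0.15,0],
    [6.0,0,0,0,0],
  ],
)

```text
time_s: 4.17
eef_pos: [436.4, -322.4, 6.0]
ee_rot: [-0.0, 0.589, 0.808, 0.0]
force: [-0.6, 0.7, -0.6]
grip_width: 0.704
```

>>> apply_moves(
  commands=[
    [6.0,0,0,-0.2,0],
    [5.4,0,0,0,0],
    [5.1,0,0,0,0],
    [4.8,0,0,0,0],
    [4.5,0,0,0,0],
    [4.2,0,0,0,0],
    [4.0,0,0,0,0],
    [4.0,0,0,0,0],
  ],
)

```text
time_s: 4.83
eef_pos: [436.7, -322.7, 8.9]
ee_rot: [0.0, 0.589, 0.808, -0.0]
force: [-0.1, 0.9, 5.8]
grip_width: 0.566
```

Run:
```python
from h import *
i=cam('wrist'); a=ctrl.capture('wrist')[:,:,::-1]; cv2.imwrite('pics/w3.png',a)
```

```text
(no output)
```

View pics/w3.png

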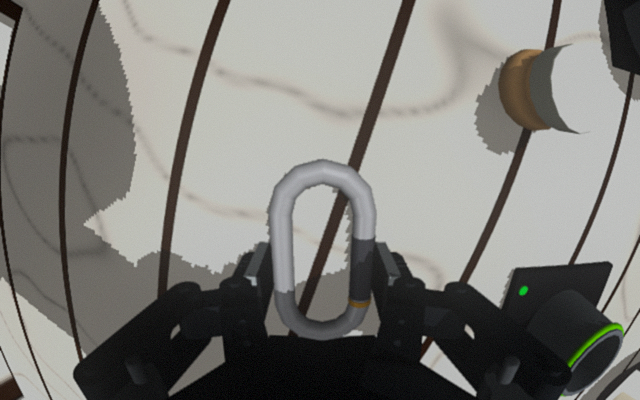

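Gripped at 48 mm opening, at mid-length. Lifting and turning towards the pad.

>>> apply_moves(
  commands=[
    [4.0,0,0,-0.3,0],
    [4.0,0,0,-1,0],
    [4.0,0,0,-2,0],
    [4.0,0,0,-3,0],
    [4.0,0,0,-3.5,0],
    [4.0,0,0,-3.5,0],
    [4.0,0,0,-3,0],
    [4.0,0,0,-2,0],
    [4.0,0,0,-1,0],
  ],
  squeeze=60,
)

```text
time_s: 5.63
eef_pos: [436.9, -322.9, 204.7]
ee_rot: [0.002, 0.589, 0.808, -0.001]
force: [0.9, 0.1, -1.4]
grip_width: 0.552
```

>>> apply_moves(
  commands=[
    [4.0,0,0,0,0.06],
    [4.0,0,0,0,0.115],
    [4.0,0,0,0,0.115],
    [4.0,0,0,0,0.115],
    [4.0,0,0,0,0.115],
    [4.0,0,0,0,0.115],
    [4.0,0,0,0,0.115],
    [4.0,0,0,0,0.115],
    [4.0,0,0,0,0.115],
    [4.0,0,0,0,0.115],
    [4.0,0,0,0,0.115],
    [4.0,0,0,0,0.115],
  ],
)

```text
time_s: 6.63
eef_pos: [436.1, -322.2, 200.5]
ee_rot: [-0.001, 0.962, 0.272, -0.0]
force: [0.1, 0.5, -2.1]
grip_width: 0.556
```

```bash
python3 plan.py 611.2 356.6 180 31.8
python3 - <<'E'
from h import *
i=cam('wrist'); a=ctrl.capture('wrist')[:,:,::-1]; cv2.imwrite('pics/w4.png',a)
E
```

```text
t 6.63 pos [ 436.13 -322.16  200.5 ] yaw 31.57308132714279 tilt -0.9999980417972425 grip 47.493508864891346 F [ 0.1   0.47 -2.11] j [-0.85  0.39  1.51 -0.    1.25  0.17]
shift now-axes cm [ 50.46 -48.66   2.13]  roll -0.003960477975613941  j6 tgt~ 1.5439374516395619
shift after-roll axes cm [ 50.65 -48.46   2.05]
```

View pics/w4.png

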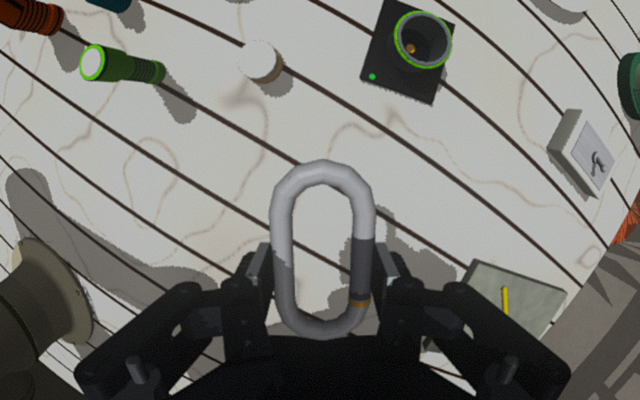

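The carabiner has not shifted in the jaws. Carrying it over to the pad.

>>> apply_moves(
  commands=[
    [4.0,1.3,-1.2,0,0],
    [4.0,2.5,-2.4,0,0],
    [4.0,2.5,-2.4,0,0],
    [4.0,2.5,-2.4,0,0],
    [4.0,2.5,-2.4,0,0],
    [4.0,2.5,-2.4,0,0],
    [4.0,2.5,-2.4,0,0],
    [4.0,2.5,-2.4,0,0],
    [4.0,2.5,-2.4,0,0],
    [4.0,2.5,-2.4,0,0],
    [4.0,2.5,-2.4,0,0],
    [4.0,2.5,-2.4,0,0],
  ],
)

```text
time_s: 7.68
eef_pos: [534.9, 65.8, 200.8]
ee_rot: [-0.0, 0.961, 0.276, -0.001]
force: [0.1, 0.4, -1.5]
grip_width: 0.554
```

>>> apply_moves(
  commands=[
    [4.0,2.5,-2.4,0,0],
    [4.0,2.5,-2.4,0,0],
    [4.0,2.5,-2.4,0,0],
    [4.0,2.5,-2.4,0,0],
    [4.0,2.5,-2.4,0,0],
    [4.0,2.5,-2.4,0,0],
    [4.0,2.5,-2.4,0,0],
    [4.0,2.5,-2.4,0,0],
    [4.0,1.6,-1.5,0,0],
    [4.0,0.5,-0.5,0,0],
    [4.0,0,0,0,0],
  ],
)

```text
time_s: 8.6
eef_pos: [610.2, 362.1, 199.7]
ee_rot: [0.0, 0.961, 0.277, -0.001]
force: [0.4, -0.5, -1.7]
grip_width: 0.555
```

```bash
python3 plan.py 611.2 356.6 40 31.8
python3 - <<'E'
from h import *
i=cam('wrist'); a=ctrl.capture('wrist')[:,:,::-1]; cv2.imwrite('pics/w5.png',a)
cv2.imwrite('pics/top5.png',ctrl.capture('top')[:,:,::-1])
E
```

```text
t 8.6 pos [610.23 362.09 199.75] yaw 32.1277182273597 tilt -0.9999980708603997 grip 47.42261757104788 F [ 0.39 -0.51 -1.67] j [0.37 0.78 0.87 0.   1.49 1.38]
shift now-axes cm [-0.18  0.52 15.97]  roll 0.0057197620862261545  j6 tgt~ 1.5439374516395619
shift after-roll axes cm [-0.21  0.52 15.97]
```

View pics/w5.png

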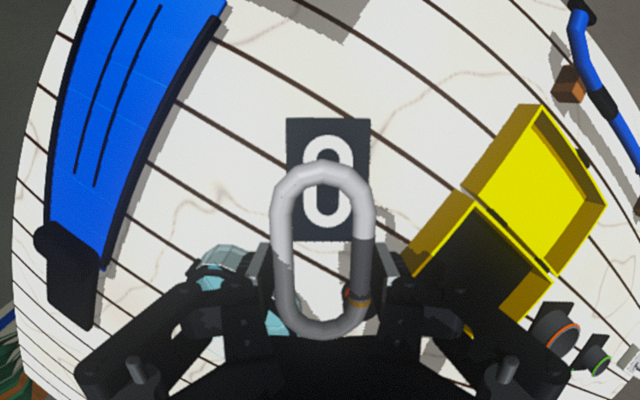

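Run:
```python
from m import *
i=cam('wrist'); a=cv2.imread('pics/w5.png')
c=a[110:245,280:380]; cv2.imwrite('pics/w5z.png',cv2.resize(c,None,fx=4.4,fy=4.4,interpolation=cv2.INTER_CUBIC))
q=[(287,118),(370,121),(368,240),(292,238)]
P=[pt(i,u,v,4)[:2] for u,v in q]; print(P)
print(proj(i,(611.2,356.6,4)))
```

```text
[array([646.49, 425.1 ]), array([690.44, 349.12]), array([576.78, 275.07]), array([532.45, 351.46])]
[324.38 178.92]
```

View pics/w5z.png

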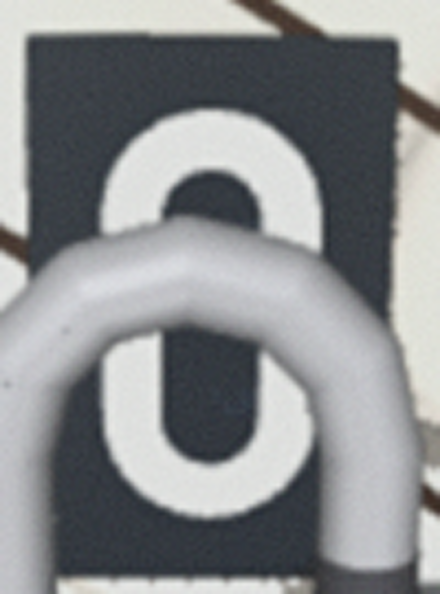

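Run:
```python
from m import *
i=cam('wrist'); print(pt(i,327.95,181.1,4))
z=lambda u,v: pt(i,u/4.4+280,v/4.4+110,4)[:2]
t,b,l,r=z(212,107),z(210,520),z(100,313),z(322,313); print(np.linalg.norm(t-b),np.linalg.norm(l-r),(t+b)/2,(l+r)/2,np.degrees(np.arctan2(*(t-b)[::-1])))
t=cam('top')
a=cv2.imread('pics/top5.png')[110:220,120:240]; cv2.imwrite('pics/t5z.png',cv2.resize(a,None,fx=5,fy=5,interpolation=cv2.INTER_CUBIC))
```

```text
[611.2  352.02   4.  ]
105.69532529647263 55.03259486746757 [609.55 350.93] [611.23 351.99] 31.921762687804538
```

View pics/t5z.png

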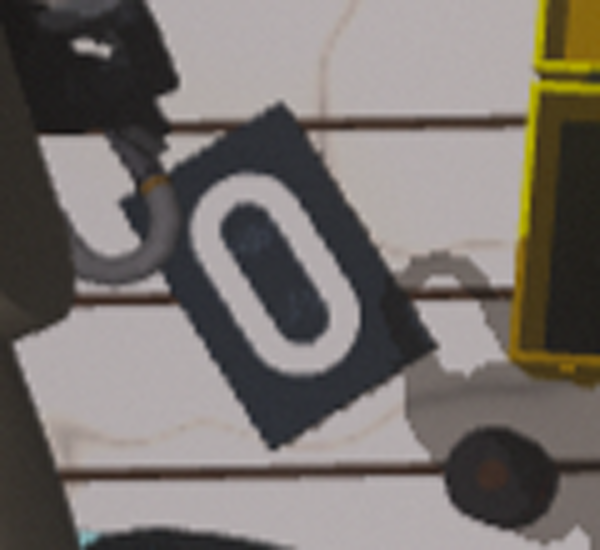

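Top and wrist views give the outline 4–5 mm apart in y, so I'm using the average, (611, 354). Lowering towards it.

>>> apply_moves(
  commands=[
    [4.0,-0.2,0.4,1.5,0],
    [4.0,-0.15,0.3,3,0],
    [4.0,0,0,3.5,0],
    [4.0,0,0,3.5,0],
    [4.0,0,0,2.5,0],
    [4.0,0,0,1.5,0],
    [4.0,0,0,0.5,0],
    [4.0,0,0,0,0],
  ],
)

```text
time_s: 9.37
eef_pos: [611.2, 351.6, 40.6]
ee_rot: [0.0, 0.962, 0.274, -0.001]
force: [0.5, 0.1, -2.4]
grip_width: 0.556
```

```bash
python3 plan.py 611 354 13 31.8
python3 - <<'E'
from h import *
i=cam('wrist'); a=ctrl.capture('wrist')[:,:,::-1]; cv2.imwrite('pics/w6.png',a)
print([proj(i,p) for p in [(611,354,4),(611+50*.85,354+50*.527,4),(611-50*.85,354-50*.527,4)]])
E
```

```text
t 9.37 pos [611.19 351.57  40.57] yaw 31.855280975398678 tilt -0.9999977097393822 grip 47.522052452068976 F [ 0.54  0.12 -2.4 ] j [ 0.36  0.9   1.06 -0.    1.18  1.37]
shift now-axes cm [ 0.12 -0.22  2.76]  roll 0.0009648350344209078  j6 tgt~ 1.540899914521904
shift after-roll axes cm [ 0.11 -0.22  2.76]
[array([317.75, 232.92]), array([317.48, 147.5 ]), array([318.14, 302.87])]
```

View pics/w6.png

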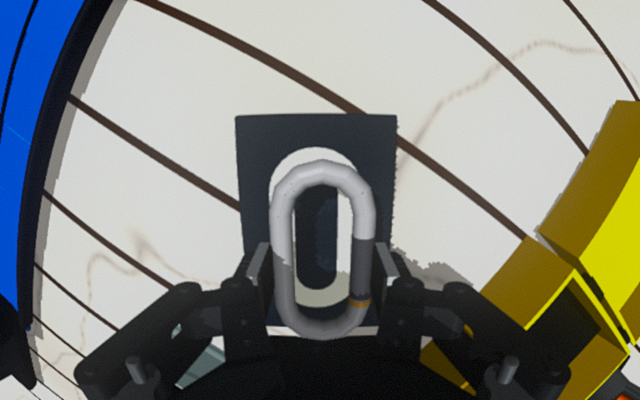

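Run:
```python
from h import *
i=cam('wrist'); 
for u,v in [(235,116),(396,115),(320,327),(321,288)]: 
    p=pt(i,u,v,4)[:2]-np.array([611,354]); print(p, p@[.85,.527], p@[.527,-.85])
```

```text
[34.66 75.83] 69.42357370824102 -46.18640377373727
[82.08 -0.14] 69.69897489945652 43.37466643364427
[-59.86 -38.4 ] -71.11662544260683 1.0892275273352878
[-31.55 -21.69] -38.24529924410191 1.807315908893007
```

>>> apply_moves(
  commands=[
    [4.0,0.05,-0.1,1.0,0],
    [4.0,0,0,0.8,0],
    [4.0,0,0,0.4,0],
    [4.0,0,0,0.2,0],
    [4.0,0,0,0.1,0],
    [4.0,0,0,0,0],
  ],
)

```text
time_s: 9.92
eef_pos: [611.4, 354.1, 16.2]
ee_rot: [-0.0, 0.961, 0.275, -0.0]
force: [-0.4, 0.3, -2.6]
grip_width: 0.554
```

>>> apply_moves(
  commands=[
    [4.0,0,0,0.1,0],
    [4.0,0,0,0.1,0],
    [4.0,0,0,0.1,0],
    [4.0,0,0,0,0],
  ],
)

```text
time_s: 10.25
eef_pos: [611.4, 354.1, 13.3]
ee_rot: [-0.0, 0.961, 0.275, 0.0]
force: [-0.1, 0.7, -2.4]
grip_width: 0.55
```

>>> apply_moves(
  commands=[
    [4.0,0,0,0.1,0],
    [4.0,0,0,0,0],
  ],
)

```text
time_s: 10.42
eef_pos: [611.5, 354.1, 13.2]
ee_rot: [0.0, 0.961, 0.275, 0.0]
force: [-2.2, -1.3, 5.0]
grip_width: 0.554
```

>>> apply_moves(
  commands=[
    [4.0,0,0,0.1,0],
    [4.0,0,0,0,0],
  ],
)

```text
time_s: 10.58
eef_pos: [611.5, 354.1, 13.2]
ee_rot: [0.0, 0.961, 0.275, 0.0]
force: [-5.1, -4.0, 11.0]
grip_width: 0.558
```

Contact with the pad, 11 N upwards. Releasing.

>>> apply_moves(
  commands=[
    [4.0,0,0,-0.1,0],
    [5.0,0,0,0,0],
    [5.5,0,0,0,0],
    [6.2,0,0,0,0],
    [6.6,0,0,0,0],
    [6.6,0,0,-0.5,0],
    [6.6,0,0,-1.5,0],
    [6.6,0,0,-3,0],
    [6.6,0,0,-3.5,0],
    [6.6,0,0,-3.5,0],
    [8.5,0,0,-3.5,0],
    [8.5,0,0,-3,0],
  ],
)

```text
time_s: 11.58
eef_pos: [611.4, 354.2, 201.9]
ee_rot: [-0.0, 0.961, 0.275, 0.002]
force: [1.2, 0.1, 0.6]
grip_width: 0.994
```

```bash
python3 plan.py 419.5 365.3 160 -10.3
python3 - <<'E'
from h import *
i=cam('wrist'); a=ctrl.capture('wrist')[:,:,::-1]; cv2.imwrite('pics/w7.png',a)
E
```

```text
t 11.58 pos [611.42 354.15 201.87] yaw 31.90679759542231 tilt -0.9999936589032967 grip 84.8610866814478 F [1.19 0.1  0.62] j [0.36 0.76 0.89 0.   1.48 1.37]
shift now-axes cm [-15.72 -11.09   4.12]  roll 0.7366475847629448  j6 tgt~ 2.4670107078612515
shift after-roll axes cm [-19.08   2.33   4.19]
```

View pics/w7.png

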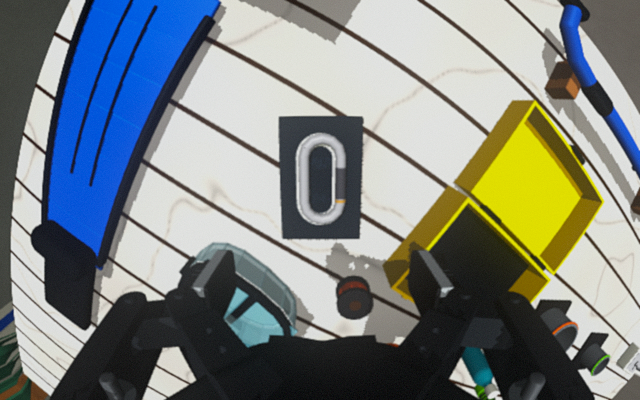

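The carabiner lies on its outline, centred near (320,178) in the wrist view. Next is the mask's nose pocket.

>>> apply_moves(
  commands=[
    [8.5,0,0,0,0.12],
    [8.5,0,0,0,0.12],
    [8.5,0,0,0,0.12],
    [8.5,0,0,0,0.12],
    [8.5,0,0,0,0.12],
    [8.5,0,0,0,0.12],
    [8.5,-3.2,0.4,0,0],
    [8.5,-3.2,0.4,0,0],
    [8.5,-3.2,0.4,0,0],
    [8.5,-3.2,0.4,0,0],
    [8.5,-3.2,0.4,0,0],
    [8.5,-3.1,0.4,0,0],
  ],
  squeeze=50,
)

```text
time_s: 12.63
eef_pos: [417.3, 361.3, 198.5]
ee_rot: [-0.0, 0.997, -0.082, 0.001]
force: [0.4, 0.7, -0.5]
grip_width: 0.998
```

```bash
python3 plan.py 419.5 365.3 160 -10.3
python3 - <<'E'
from h import *
i=cam('wrist'); a=ctrl.capture('wrist')[:,:,::-1]; cv2.imwrite('pics/w8.png',a)
c,s=np.cos(np.radians(-10.3)),np.sin(np.radians(-10.3))
for x,y in [(-41,15),(-41,-15),(1,15),(1,-15)]: print(proj(i,(439+c*x-s*y,361.8+s*x+c*y,94)))
E
```

```text
t 12.63 pos [417.34 361.3  198.46] yaw -9.355712672070506 tilt -0.9999987260810212 grip 85.2538563744942 F [ 0.37  0.68 -0.48] j [0.5  0.41 1.48 0.   1.25 2.24]
shift now-axes cm [ 0.14 -0.43  3.85]  roll 0.016480922957228916  j6 tgt~ 2.4670107078612515
shift after-roll axes cm [ 0.14 -0.43  3.85]
[296.78 225.72]
[333.41 226.32]
[296.43 175.28]
[334.84 175.85]
```

View pics/w8.png

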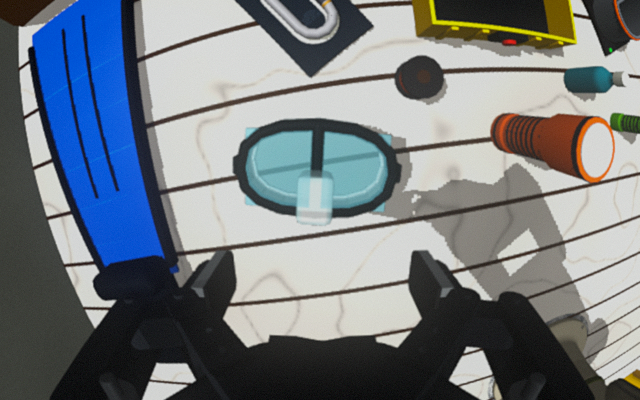

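The nose pocket, at columns 296–334 and rows 170–226, matches the prediction. Lowering over it.

>>> apply_moves(
  commands=[
    [8.5,0.15,-0.4,1.5,0.016],
    [8.5,0,0,3,0],
    [8.5,0,0,3,0],
    [7,0,0,2.5,0],
    [7,0,0,1.5,0],
    [7,0,0,0.5,0],
    [7,0,0,0,0],
  ],
)

```text
time_s: 13.27
eef_pos: [421.0, 365.0, 77.2]
ee_rot: [0.0, 0.996, -0.09, -0.0]
force: [-0.1, -0.6, 0.2]
grip_width: 0.821
```

```bash
python3 plan.py 419.5 365.3 77 -10.3
python3 - <<'E'
from h import *
i=cam('wrist'); a=ctrl.capture('wrist')[:,:,::-1]; cv2.imwrite('pics/w9.png',a)
E
```

```text
t 13.27 pos [421.05 365.04  77.24] yaw -10.270289610317075 tilt -0.9999997091278789 grip 70.12961045573644 F [-0.1  -0.56  0.17] j [ 0.5   0.56  1.59 -0.    0.99  2.25]
shift now-axes cm [-0.16  0.    0.02]  roll 0.0005185441220176834  j6 tgt~ 2.4670107078612515
shift after-roll axes cm [-0.16  0.    0.02]
```

View pics/w9.png

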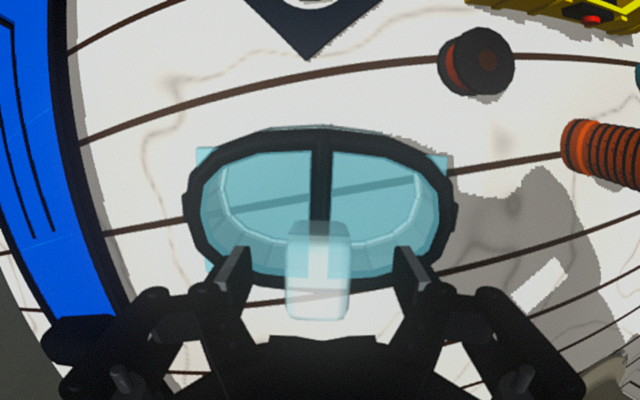

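The nose pocket is centred between the jaws, at column 318. Closing.

>>> apply_moves(
  commands=[
    [5,-0.1,0,0,0],
    [4,0,0,0,0],
    [3.5,0,0,0,0],
    [3,0,0,0,0],
    [2.5,0,0,0,0],
    [2,0,0,0,0],
    [2,0,0,0,0],
    [2,0,0,0,0],
    [2,0,0,0,0],
  ],
)

```text
time_s: 14.07
eef_pos: [420.6, 365.7, 78.5]
ee_rot: [-0.001, 0.996, -0.09, 0.001]
force: [-1.1, 0.1, 6.0]
grip_width: 0.344
```

>>> apply_moves(
  commands=[
    [2,0,0,-0.2,0],
    [2,0,0,-0.6,0],
    [2,0,0,-1.5,0],
    [2,0,0,-2.5,0],
    [2,0,0,-3,0],
    [2,0,0,-3,0],
    [2,0,0,-2,0],
    [2,0,0,-1,0],
    [2,0,0,0,0],
  ],
)

```text
time_s: 14.82
eef_pos: [420.7, 365.6, 217.3]
ee_rot: [-0.001, 0.996, -0.089, 0.001]
force: [0.0, -0.0, -2.0]
grip_width: 0.343
```

```bash
python3 - <<'E'
from h import *
i=cam('wrist'); a=ctrl.capture('wrist')[:,:,::-1]; cv2.imwrite('pics/w10.png',a)
cv2.imwrite('pics/s10.png',ctrl.capture('side')[:,:,::-1])
# case (614,135), mask yaw->case yaw -4.1: nose at -20 along x
c,s=np.cos(np.radians(-4.1)),np.sin(np.radians(-4.1)); print('nose target',614-20*c,135-20*s)
E
python3 plan.py 594 136.4 200 -4.1
```

```text
nose target 594.0511843413811 136.4299488866537
t 14.92 pos [419.76 365.04 214.14] yaw -10.271387123003365 tilt -0.999998442975008 grip 29.30365041615439 F [-0.02 -1.08 -2.44] j [ 0.51  0.4   1.44 -0.    1.3   2.26]
shift now-axes cm [21.22 19.39  1.41]  roll -0.10771102471158889  j6 tgt~ 1.8680714235208338
shift after-roll axes cm [19.01 21.56  1.41]
```

View pics/w10.png

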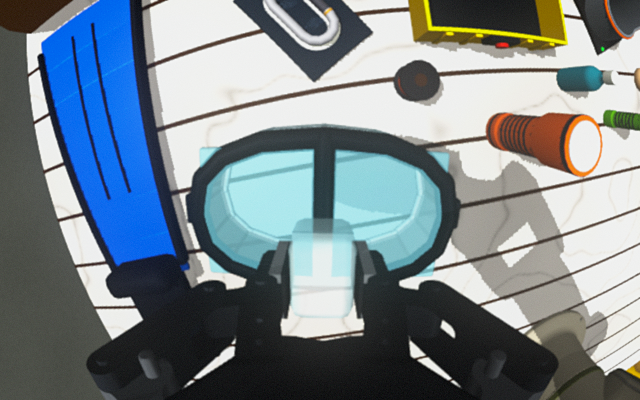

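View pics/s10.png

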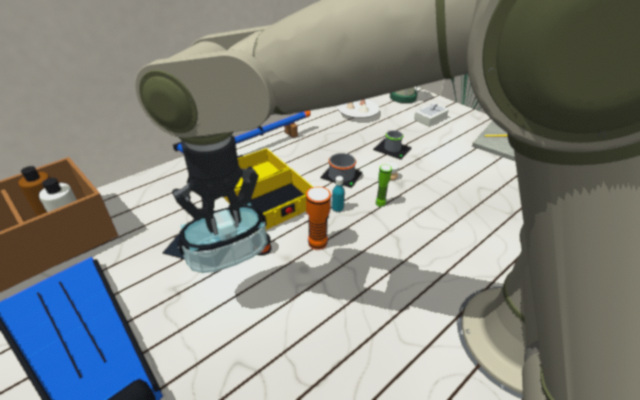

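The mask is held level and centred. I'll raise it clear of the big torch and carry it to the case.

>>> apply_moves(
  commands=[
    [2,0,0,-1.5,-0.054],
    [2,0,0,-1.5,-0.054],
    [2,1.5,0.8,0,0],
    [2,2.5,2,0,0],
    [2,2.6,2.6,0,0],
    [2,2.6,2.6,0,0],
    [2,2.5,2.6,0,0],
    [2,2.4,2.6,0,0],
    [2,2.0,2.6,0,0],
    [2,1.5,2.6,0,0],
    [2,1.0,2.0,0,0],
    [2,0.4,1.2,0,0],
  ],
)

```text
time_s: 15.92
eef_pos: [594.8, 133.8, 242.8]
ee_rot: [0.0, 0.999, -0.037, -0.002]
force: [0.8, 0.6, -2.3]
grip_width: 0.34
```

>>> apply_moves(
  commands=[
    [2,0,0,0,0],
    [2,0,0,0,0],
  ],
)

```text
time_s: 16.08
eef_pos: [593.8, 136.6, 244.2]
ee_rot: [-0.0, 0.999, -0.036, -0.001]
force: [-0.5, -0.2, -1.7]
grip_width: 0.343
```

```bash
python3 plan.py 594 136.4 130 -4.1
python3 - <<'E'
from h import *
i=cam('wrist'); a=ctrl.capture('wrist')[:,:,::-1]; cv2.imwrite('pics/w11.png',a)
cv2.imwrite('pics/top11.png',ctrl.capture('top')[:,:,::-1])
c,s=np.cos(np.radians(-4.1)),np.sin(np.radians(-4.1))
for x,y in [(-63,95),(-63,-95),(63,95),(63,-95)]: print(proj(i,(614+c*x-s*y,135+s*x+c*y,54)))
E
```

```text
t 16.08 pos [593.81 136.56 244.16] yaw -4.110083541604044 tilt -0.9999976214667317 grip 29.30090750808498 F [-0.51 -0.17 -1.66] j [0.03 0.5  1.22 0.   1.42 1.68]
shift now-axes cm [ 0.04  0.02 11.42]  roll -0.000175991001252207  j6 tgt~ 1.8680714235208338
shift after-roll axes cm [ 0.02  0.01 11.42]
[237.19 217.01]
[405.2 216.9]
[230.85 103.42]
[411.29 103.2 ]
```

View pics/w11.png

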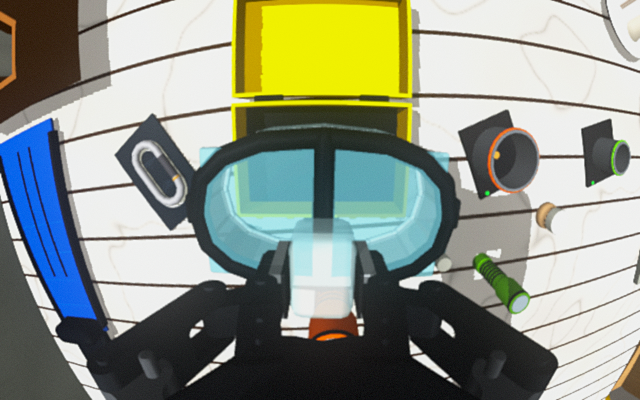

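The case rim corners are where predicted, within 1 px. Lowering to just above the rim.

>>> apply_moves(
  commands=[
    [2,0,0.1,1.5,0],
    [2,0,0,2.5,0],
    [2,0,0,2.5,0],
    [2,0,0,1.5,0],
    [2,0,0,0.7,0],
    [2,0,0,0,0],
  ],
)

```text
time_s: 16.68
eef_pos: [593.3, 136.3, 156.9]
ee_rot: [0.0, 0.999, -0.035, -0.001]
force: [-1.0, -0.6, -2.0]
grip_width: 0.34
```

```bash
python3 plan.py 594 135.4 130 -4.1
python3 - <<'E'
from h import *
i=cam('wrist'); a=ctrl.capture('wrist')[:,:,::-1]; cv2.imwrite('pics/w12.png',a)
a=ctrl.capture('top')[:,:,::-1]; cv2.imwrite('pics/t12.png',cv2.resize(a[60:200,210:330],None,fx=4,fy=4))
c,s=np.cos(np.radians(-4.1)),np.sin(np.radians(-4.1))
for x,y in [(-63,95),(-63,-95),(63,95),(63,-95)]: print(proj(i,(614+c*x-s*y,135+s*x+c*y,54)))
E
```

```text
t 16.68 pos [593.3  136.31 156.93] yaw -4.00528262605476 tilt -0.9999961913961477 grip 29.066362117335096 F [-1.05 -0.57 -1.98] j [0.03 0.57 1.34 0.   1.23 1.67]
shift now-axes cm [0.08 0.09 2.69]  roll 0.0016531300341871003  j6 tgt~ 1.866471659991752
shift after-roll axes cm [0.08 0.09 2.69]
[211.99 248.96]
[429.22 249.23]
[199.68 100.58]
[441.66 100.66]
```

View pics/w12.png

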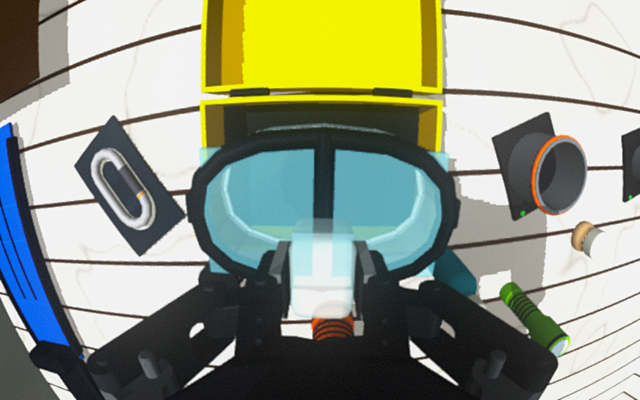

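View pics/t12.png

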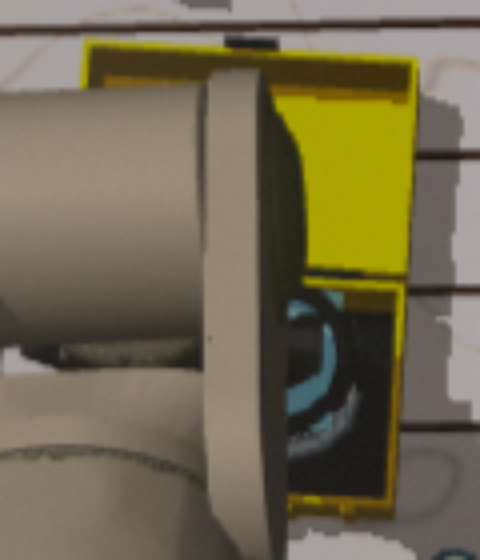

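>>> apply_moves(
  commands=[
    [2,0.1,0.1,1.0,0],
    [2,0,0,1.5,0],
    [2,0,0,1.5,0],
    [2,0,0,1.2,0],
    [2,0,0,0.8,0],
    [2,0,0,0.4,0],
    [2,0,0,0,0],
  ],
)

```text
time_s: 17.37
eef_pos: [595.0, 134.3, 93.7]
ee_rot: [0.0, 0.999, -0.036, -0.0]
force: [-0.6, 0.9, -1.0]
grip_width: 0.341
```

>>> apply_moves(
  commands=[
    [2,0,0,0.2,0],
    [2,0,0,0.15,0],
    [2,0,0,0,0],
  ],
)

```text
time_s: 17.62
eef_pos: [595.3, 134.3, 91.1]
ee_rot: [-0.0, 0.999, -0.036, 0.0]
force: [0.1, 0.1, -1.6]
grip_width: 0.344
```

>>> apply_moves(
  commands=[
    [2,0,0,0.15,0],
    [2,0,0,0.15,0],
    [2,0,0,0.1,0],
    [2,0,0,0,0],
  ],
)

```text
time_s: 17.95
eef_pos: [595.1, 134.3, 86.6]
ee_rot: [-0.0, 0.999, -0.036, -0.0]
force: [-0.4, -0.1, -2.0]
grip_width: 0.346
```

>>> apply_moves(
  commands=[
    [2,0,0,0.1,0],
    [2,0,0,0,0],
  ],
)

```text
time_s: 18.12
eef_pos: [595.1, 134.3, 85.7]
ee_rot: [0.0, 0.999, -0.036, -0.0]
force: [-0.2, 1.0, -0.9]
grip_width: 0.339
```

>>> apply_moves(
  commands=[
    [2,0,0,0.1,0],
    [2,0,0,0,0],
  ],
)

```text
time_s: 18.28
eef_pos: [595.2, 134.2, 85.5]
ee_rot: [0.0, 0.999, -0.036, 0.0]
force: [-3.3, -1.1, 4.0]
grip_width: 0.343
```

The mask has touched the lining. Releasing.

>>> apply_moves(
  commands=[
    [3,0,0,0,0],
    [3.5,0,0,0,0],
    [4.5,0,0,0,0],
    [5.5,0,0,0,0],
    [6,0,0,0,0],
    [6,0,0,-0.5,0],
    [6,0,0,-1.5,0],
    [6,0,0,-3,0],
    [6,0,0,-3.5,0],
    [8.5,0,0,-3.5,0],
    [8.5,0,0,-2.5,0],
  ],
)

```text
time_s: 19.2
eef_pos: [595.5, 134.3, 233.6]
ee_rot: [-0.0, 0.999, -0.036, 0.002]
force: [-0.7, -0.1, 0.9]
grip_width: 0.954
```

```bash
python3 plan.py 442.3 135.8 235 -4.1
python3 - <<'E'
from h import *
i=cam('wrist'); a=ctrl.capture('wrist')[:,:,::-1]; cv2.imwrite('pics/w13.png',a)
E
```

```text
t 19.2 pos [595.53 134.31 233.61] yaw -4.079431911201964 tilt -0.9999931779017592 grip 81.49418118393591 F [-0.74 -0.11  0.89] j [0.03 0.51 1.24 0.   1.39 1.67]
shift now-axes cm [-15.29   0.94  -0.2 ]  roll 0.0003589808703683417  j6 tgt~ 1.9402499218389258
shift after-roll axes cm [-15.29   0.95  -0.14]
```

View pics/w13.png

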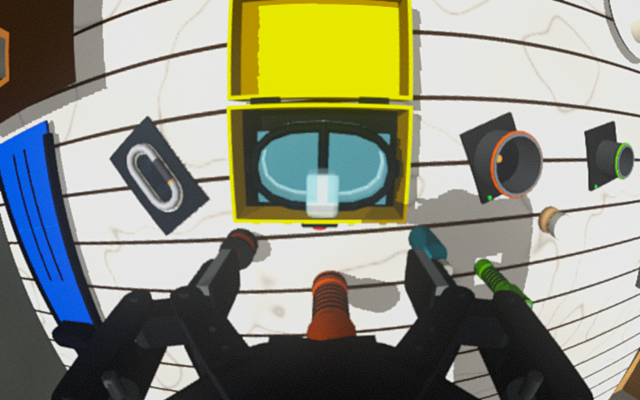

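The mask is centred in the lined half, near (322,163), nose towards the robot. Next is the big torch.

>>> apply_moves(
  commands=[
    [8.5,-1.5,0.1,0,0],
    [8.5,-3,0.2,0,0],
    [8.5,-3.3,0.2,0,0],
    [8.5,-3.3,0.2,0,0],
    [8.5,-3,0.2,0,0],
    [8.5,-1.2,0,0,0],
    [8.5,0,0,0,0],
  ],
)

```text
time_s: 19.83
eef_pos: [440.0, 136.5, 230.4]
ee_rot: [-0.0, 0.999, -0.035, 0.0]
force: [0.9, 0.2, 0.4]
grip_width: 0.997
```

```bash
python3 plan.py 442.3 135.8 150 -4.1
python3 - <<'E'
from m import *
i=cam('wrist'); a=np.ascontiguousarray(ctrl.capture('wrist')[:,:,::-1]); cv2.imwrite('pics/w14.png',a)
hsv=cv2.cvtColor(a,cv2.COLOR_BGR2HSV).astype(int); H,S,V=hsv[...,0],hsv[...,1],hsv[...,2]
print(proj(i,(442.3,135.8,150)))
g=(H<14)&(S>130)&(V>90)
for st,ce,m in comps(g,60): print(st,circ(i,m,150),circ(i,m,58))
g=(H>35)&(H<70)&(S>120)&(V>80)
for st,ce,m in comps(g,40): print('g',st,circ(i,m,118),circ(i,m,58))
E
```

```text
t 19.83 pos [439.99 136.51 230.4 ] yaw -4.039447967127123 tilt -0.999999915238194 grip 85.13731526567527 F [0.88 0.24 0.38] j [0.05 0.18 1.7  0.   1.26 1.69]
shift now-axes cm [0.23 0.06 8.04]  roll 0.0010568323424076098  j6 tgt~ 1.9402499218389258
shift after-roll axes cm [0.24 0.05 8.04]
[321.35 209.12]
[488   0  49  66 314] ((575.4378662109375, -27.359996795654297), (53.906620025634766, 54.13014221191406), 144.37950134277344) ((603.7107543945312, -95.66642761230469), (77.20709228515625, 77.5272216796875), 144.38003540039062)
[303  80  15   6  66] ((531.98681640625, 137.367431640625), (3.3430192470550537, 10.120361328125), 177.11318969726562) ((541.4786376953125, 140.26239013671875), (4.78798770904541, 14.494818687438965), 177.11326599121094)
[295 154  44  30 307] ((474.0229797363281, 137.359130859375), (11.044864654541016, 29.972814559936523), 26.624601364135742) ((458.4605712890625, 140.25045776367188), (15.818880081176758, 42.92816925048828), 26.624685287475586)
[ 287  174   74   70 1199] ((441.6466369628906, 134.49526977539062), (52.561279296875, 52.98545455932617), 77.08476257
[... 326 characters left out ...]
565307617)
g [487 152  16  20 141] ((465.4811706542969, -22.024456024169922), (14.794824600219727, 20.847742080688477), 143.97402954101562) ((454.5650634765625, -59.44249725341797), (18.42032814025879, 25.956499099731445), 143.97402954101562)
g [514 160  30  23 331] ((456.86468505859375, -62.43698501586914), (18.22870445251465, 36.37926483154297), 169.4265899658203) ((443.83709716796875, -109.7582015991211), (22.6956844329834, 45.2940673828125), 169.42665100097656)
g [538 165  23  31 216] ((444.7176818847656, -90.49789428710938), (30.878232955932617, 31.078842163085938), 18.65023422241211) ((428.71343994140625, -144.69549560546875), (38.44502258300781, 38.69477081298828), 18.650529861450195)
```

View pics/w14.png

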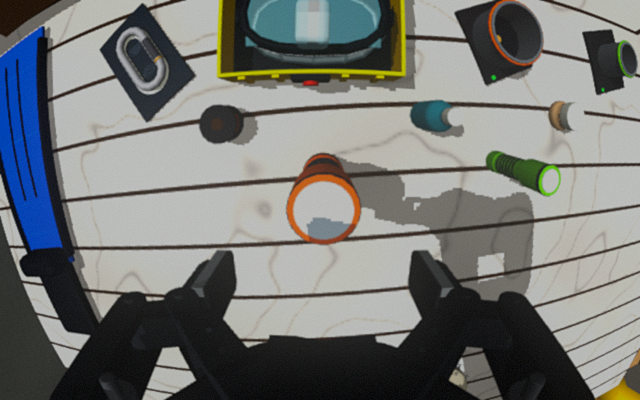

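The wrist view confirms torch_big at (442,135), torch_small at (445,-90), dock_big at (604,-95.5) and dock_small at (606,-324.5). Lowering around the big torch's head.

>>> apply_moves(
  commands=[
    [8.5,0.2,0.1,1.5,0],
    [8.5,0,0,3,0],
    [8.5,0,0,3,0],
    [8.5,0,0,2.5,0],
    [8.5,0,0,1.2,0],
    [8.5,0,0,0.3,0],
    [8.5,0,0,0,0],
  ],
)

```text
time_s: 20.47
eef_pos: [444.4, 134.9, 114.2]
ee_rot: [0.0, 0.999, -0.036, -0.001]
force: [0.0, -0.4, 0.3]
grip_width: 0.994
```

```bash
python3 plan.py 442 135.2 115 -4.1
python3 - <<'E'
from h import *
a=ctrl.capture('wrist')[:,:,::-1]; cv2.imwrite('pics/w15.png',a)
E
```

```text
t 20.47 pos [444.42 134.89 114.24] yaw -4.095706847527751 tilt -0.9999993447461644 grip 84.92892311757838 F [ 0.04 -0.41  0.35] j [ 0.04  0.34  1.84 -0.    0.97  1.68]
shift now-axes cm [-0.24 -0.01 -0.08]  roll 7.492964593103224e-05  j6 tgt~ 1.939199499503067
shift after-roll axes cm [-0.24 -0.01 -0.08]
```

View pics/w15.png

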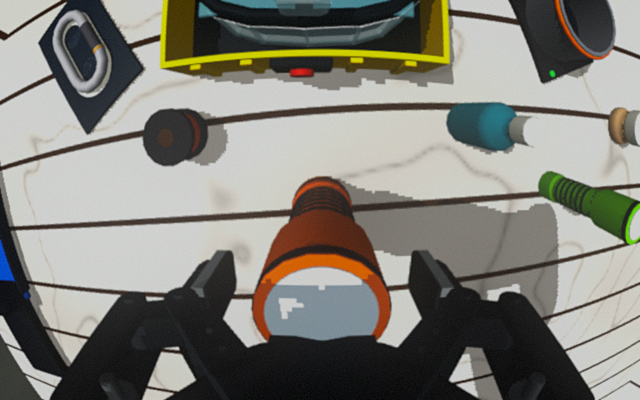

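The head is centred between the jaws, at column 322. Closing.

>>> apply_moves(
  commands=[
    [8,-0.2,0,0,0],
    [7,0,0,0,0],
    [6.3,0,0,0,0],
    [5.8,0,0,0,0],
    [5.4,0,0,0,0],
    [5,0,0,0,0],
    [4.6,0,0,0,0],
    [4.4,0,0,0,0],
    [4.4,0,0,0,0],
    [4.4,0,0,0,0],
  ],
  squeeze=60,
)

```text
time_s: 21.35
eef_pos: [442.2, 135.3, 115.5]
ee_rot: [-0.0, 0.999, -0.036, 0.001]
force: [-0.7, 0.8, 6.1]
grip_width: 0.616
```

>>> apply_moves(
  commands=[
    [4.4,0,0,-0.2,0],
    [4.4,0,0,-0.6,0],
    [4.4,0,0,-1.5,0],
    [4.4,0,0,-2.5,0],
    [4.4,0,0,-3,0],
    [4.4,0,0,-3,0],
    [4.4,0,0,-2.2,0],
    [4.4,0,0,-1,0],
    [4.4,0,0,0,0],
    [4.4,0,0,0,0],
  ],
)

```text
time_s: 22.18
eef_pos: [441.5, 135.2, 254.5]
ee_rot: [0.0, 0.999, -0.036, -0.0]
force: [-0.2, -0.0, -4.2]
grip_width: 0.619
```

```bash
python3 plan.py 604.5 -95.5 255 -4.1
python3 - <<'E'
from h import *
a=ctrl.capture('wrist')[:,:,::-1]; cv2.imwrite('pics/w16.png',a)
a=ctrl.capture('side')[:,:,::-1]; cv2.imwrite('pics/s16.png',a)
E
```

```text
t 22.18 pos [441.54 135.15 254.5 ] yaw -4.082276848950853 tilt -0.9999999309818293 grip 52.872853243097055 F [-0.23 -0.03 -4.23] j [ 0.04  0.16  1.66 -0.    1.32  1.68]
shift now-axes cm [17.9  21.85 -0.05]  roll 0.0003093273396359564  j6 tgt~ 1.4856680018121993
shift after-roll axes cm [17.9  21.84 -0.05]
```

View pics/w16.png

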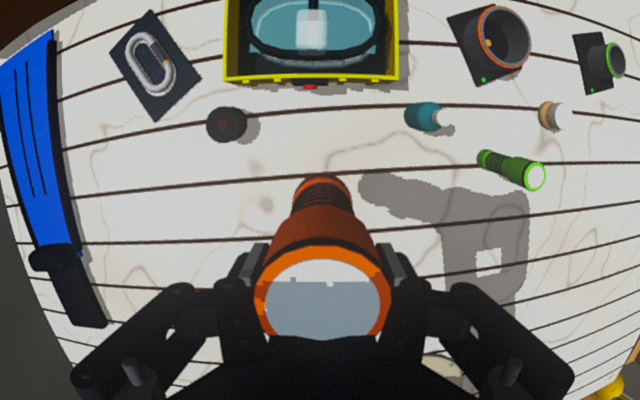

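View pics/s16.png

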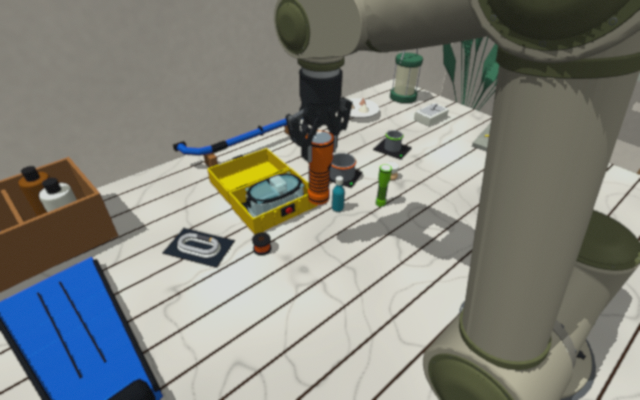

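The torch is held upright with its tail at about z = 139, above the defog bottle. Carrying it to its dock.

>>> apply_moves(
  commands=[
    [4.4,0.9,1.0,0,0],
    [4.4,1.8,2.2,0,0],
    [4.4,2.1,2.6,0,0],
    [4.4,2.1,2.6,0,0],
    [4.4,2.1,2.6,0,0],
    [4.4,2.1,2.6,0,0],
    [4.4,2.1,2.6,0,0],
    [4.4,2.1,2.6,0,0],
    [4.4,1.6,1.9,0,0],
    [4.4,1.0,1.1,0,0],
    [4.4,0,0,0,0],
    [4.4,0,0,0,0],
  ],
)

```text
time_s: 23.28
eef_pos: [604.7, -96.0, 253.1]
ee_rot: [-0.0, 0.999, -0.036, -0.001]
force: [0.6, -0.1, -2.7]
grip_width: 0.613
```

```bash
python3 plan.py 604.5 -95.5 190 -4.1
python3 - <<'E'
from h import *
i=cam('wrist'); a=ctrl.capture('wrist')[:,:,::-1]; cv2.imwrite('pics/w17.png',a)
print(proj(i,(604.5,-95.5,58)))
E
```

```text
t 23.28 pos [604.74 -95.99 253.14] yaw -4.148960247387127 tilt -0.9999964352172177 grip 52.34457573735368 F [ 0.58 -0.11 -2.74] j [-0.35  0.5   1.19  0.    1.45  1.29]
shift now-axes cm [-0.01 -0.04  6.31]  roll -0.0008545175194965005  j6 tgt~ 1.4856680018121993
shift after-roll axes cm [-0.03 -0.05  6.31]
[320.66 178.63]
```

View pics/w17.png

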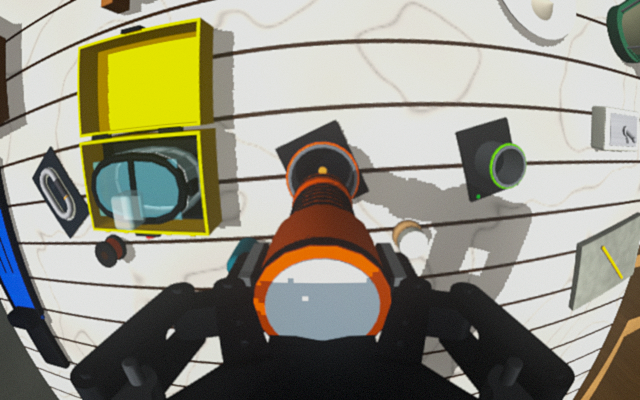

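>>> apply_moves(
  commands=[
    [4.4,0,0.1,1.5,0],
    [4.4,0,0,2.0,0],
    [4.4,0,0,2.0,0],
    [4.4,0,0,1.3,0],
    [4.4,0,0,0.5,0],
    [4.4,0,0,0,0],
  ],
)

```text
time_s: 23.83
eef_pos: [604.1, -95.3, 180.8]
ee_rot: [-0.0, 0.999, -0.035, -0.001]
force: [0.3, 0.2, -2.9]
grip_width: 0.616
```

```bash
python3 plan.py 604.5 -96 125 -4.1
python3 - <<'E'
from h import *
i=cam('wrist'); a=ctrl.capture('wrist')[:,:,::-1]; cv2.imwrite('pics/w18.png',a)
print(proj(i,(604.5,-95.5,58)))
E
```

```text
t 23.83 pos [604.12 -95.28 180.79] yaw -4.033761013571503 tilt -0.9999971559364542 grip 52.58187622661802 F [ 0.26  0.24 -2.92] j [-0.35  0.55  1.3   0.    1.29  1.29]
shift now-axes cm [0.06 0.07 5.58]  roll 0.0011560884063612775  j6 tgt~ 1.484861116026526
shift after-roll axes cm [0.04 0.07 5.58]
[321.08 195.84]
```

View pics/w18.png

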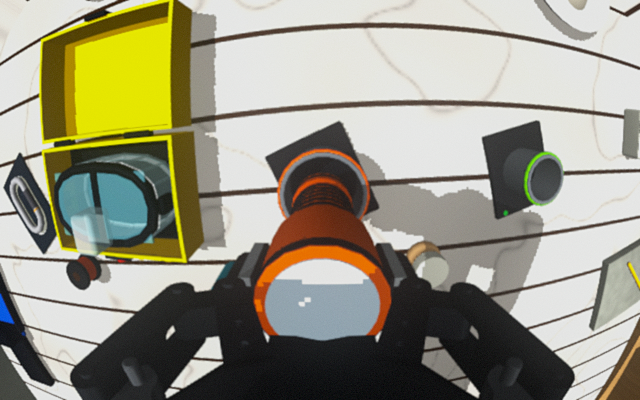

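The tail, near column 322, is over the cup ring, which spans columns 278–371. Lowering in.

>>> apply_moves(
  commands=[
    [4.4,0.05,0.1,0.8,0],
    [4.4,0,0,1.2,0],
    [4.4,0,0,1.2,0],
    [4.4,0,0,1.0,0],
    [4.4,0,0,0.6,0],
    [4.4,0,0,0.3,0],
    [4.4,0,0,0,0],
  ],
)

```text
time_s: 24.47
eef_pos: [605.2, -97.0, 130.5]
ee_rot: [-0.0, 0.999, -0.036, -0.0]
force: [-0.6, 0.9, -4.2]
grip_width: 0.618
```

>>> apply_moves(
  commands=[
    [4.4,0,0,0.15,0],
    [4.4,0,0,0.1,0],
    [4.4,0,0,0,0],
  ],
)

```text
time_s: 24.72
eef_pos: [605.4, -97.1, 128.6]
ee_rot: [0.0, 0.999, -0.036, 0.0]
force: [0.2, -0.1, -4.8]
grip_width: 0.614
```

>>> apply_moves(
  commands=[
    [4.4,0,0,0.1,0],
    [4.4,0,0,0,0],
  ],
)

```text
time_s: 24.88
eef_pos: [605.2, -97.0, 127.4]
ee_rot: [0.0, 0.999, -0.036, 0.0]
force: [-1.0, -0.3, -3.1]
grip_width: 0.614
```

>>> apply_moves(
  commands=[
    [4.4,0,0,0.1,0],
    [4.4,0,0,0.1,0],
    [4.4,0,0,0.1,0],
    [4.4,0,0,0,0],
  ],
)

```text
time_s: 25.22
eef_pos: [605.1, -97.0, 124.0]
ee_rot: [-0.0, 0.999, -0.036, -0.0]
force: [1.0, 0.1, -3.7]
grip_width: 0.615
```

>>> apply_moves(
  commands=[
    [4.4,0,0,0.1,0],
    [4.4,0,0,0,0],
  ],
)

```text
time_s: 25.38
eef_pos: [605.4, -97.1, 123.6]
ee_rot: [0.0, 0.999, -0.036, 0.0]
force: [0.0, 0.3, -1.0]
grip_width: 0.612
```

>>> apply_moves(
  commands=[
    [4.4,0,0,0.1,0],
    [4.4,0,0,0,0],
  ],
)

```text
time_s: 25.55
eef_pos: [605.6, -97.1, 123.6]
ee_rot: [0.0, 0.999, -0.036, 0.001]
force: [-2.2, 0.9, 5.2]
grip_width: 0.615
```

Seated, at the expected height of z ≈ 123.5. Releasing.

>>> apply_moves(
  commands=[
    [5.2,0,0,-0.05,0],
    [5.5,0,0,0,0],
    [6,0,0,0,0],
    [7,0,0,0,0],
    [8,0,0,0,0],
    [8.5,0,0,-0.5,0],
    [8.5,0,0,-1.5,0],
    [8.5,0,0,-3,0],
    [8.5,0,0,-3.5,0],
    [8.5,0,0,-3,0],
    [8.5,0,0,-1,0],
    [8.5,0,0,0,0],
  ],
)

```text
time_s: 26.55
eef_pos: [606.0, -97.3, 251.0]
ee_rot: [0.001, 0.999, -0.036, 0.003]
force: [0.3, -0.6, -0.6]
grip_width: 0.996
```

```bash
python3 plan.py 445 -90 230 -4.1
python3 - <<'E'
from m import *
i=cam('wrist'); a=np.ascontiguousarray(ctrl.capture('wrist')[:,:,::-1]); cv2.imwrite('pics/w19.png',a)
hsv=cv2.cvtColor(a,cv2.COLOR_BGR2HSV).astype(int); H,S,V=hsv[...,0],hsv[...,1],hsv[...,2]
g=(H<14)&(S>130)&(V>90)
for st,ce,m in comps(g,60): print(st,circ(i,m,158),circ(i,m,58))
E
```

```text
t 26.55 pos [606.02 -97.3  250.97] yaw -4.0778465334819325 tilt -0.9999837063343637 grip 85.09775216201483 F [ 0.31 -0.65 -0.59] j [-0.35  0.5   1.2  -0.    1.43  1.29]
shift now-axes cm [-16.12   0.41   2.01]  roll 0.00038665093147072227  j6 tgt~ 1.4427994424213768
shift after-roll axes cm [-16.11   0.42   2.1 ]
[ 284  144   74   97 1701] ((616.846923828125, -98.50570678710938), (55.85371017456055, 77.906982421875), 87.09280395507812) ((590.9122924804688, -96.56120300292969), (80.59123992919922, 112.41187286376953), 87.09280395507812)
[306 156  32  10 112] ((574.2276000976562, -97.843017578125), (58.71044158935547, 140.8231201171875), 87.97697448730469) ((529.4002685546875, -95.60395812988281), (84.71998596191406, 203.2268524169922), 87.97663879394531)
```

View pics/w19.png

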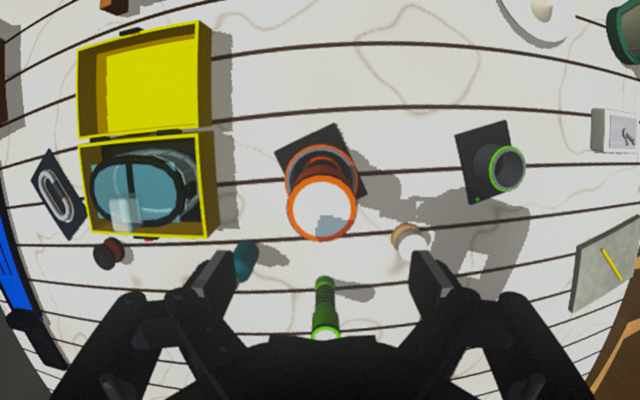

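The big torch stands upright in its cup. Moving to the small torch.

>>> apply_moves(
  commands=[
    [8.5,-1.5,0.1,0,0],
    [8.5,-3,0.1,0,0],
    [8.5,-3.3,0.1,0,0],
    [8.5,-3.3,0.1,0.5,0],
    [8.5,-3,0,1,0],
    [8.5,-2,0,1,0],
    [8.5,0,0,0,0],
    [8.5,0,0,0,0],
  ],
)

```text
time_s: 27.27
eef_pos: [443.4, -89.3, 221.5]
ee_rot: [-0.001, 0.999, -0.036, -0.001]
force: [0.9, -1.2, 1.3]
grip_width: 0.993
```

```bash
python3 plan.py 445 -90 95 -4.1
python3 - <<'E'
from m import *
i=cam('wrist'); a=np.ascontiguousarray(ctrl.capture('wrist')[:,:,::-1]); cv2.imwrite('pics/w20.png',a)
hsv=cv2.cvtColor(a,cv2.COLOR_BGR2HSV).astype(int); H,S,V=hsv[...,0],hsv[...,1],hsv[...,2]
print(proj(i,(445,-90,118)))
g=(H>35)&(H<70)&(S>120)&(V>80)
for st,ce,m in comps(g,40): print('g',st,circ(i,m,118),circ(i,m,58))
E
```

```text
t 27.27 pos [443.43 -89.31 221.52] yaw -4.11327797079526 tilt -0.9999964735308291 grip 84.81382475070421 F [ 0.91 -1.23  1.3 ] j [-0.46  0.17  1.73  0.    1.24  1.18]
shift now-axes cm [ 0.19  0.07 12.65]  roll -0.0002317443083610371  j6 tgt~ 1.4427994424213768
shift after-roll axes cm [ 0.16  0.06 12.65]
[321.55 200.79]
g [504   7  37  48 230] ((587.5836791992188, -278.4308166503906), (43.431617736816406, 44.0913200378418), 177.96673583984375) ((606.353759765625, -325.0120849609375), (54.484596252441406, 55.31216049194336), 177.96624755859375)
g [312 163  15   9  47] ((472.4629211425781, -89.66666412353516), (4.737546920776367, 10.439277648925781), 21.646644592285156) ((461.9356689453125, -88.20909118652344), (5.943386077880859, 13.095938682556152), 21.646799087524414)
g [303 175  40  45 511] ((446.0825500488281, -90.32722473144531), (29.83091163635254, 34.29916763305664), 101.00044250488281) ((428.8418273925781, -89.03772735595703), (37.4226188659668, 43.02801513671875), 101.00044250488281)
```

View pics/w20.png

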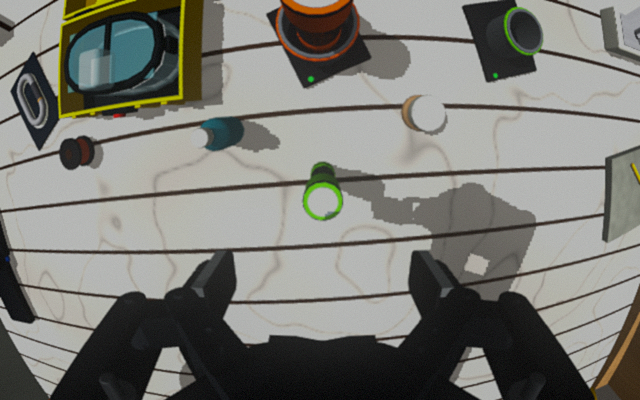

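The small torch's lens is centred at about (322,200), as predicted. Lowering and gripping.

>>> apply_moves(
  commands=[
    [8.5,0.1,0.1,1.5,0],
    [8.5,0,0,3,0],
    [8.5,0,0,3,0],
    [7.5,0,0,2.7,0],
    [6.5,0,0,1.7,0],
    [6,0,0,0.7,0],
    [6,0,0,0,0],
  ],
)

```text
time_s: 27.9
eef_pos: [445.3, -90.4, 95.4]
ee_rot: [-0.001, 0.999, -0.035, -0.001]
force: [-0.4, -0.3, -0.7]
grip_width: 0.705
```

```bash
python3 plan.py 445 -90 95 -4.1
python3 - <<'E'
from h import *
a=ctrl.capture('wrist')[:,:,::-1]; cv2.imwrite('pics/w21.png',a)
E
```

```text
t 27.9 pos [445.27 -90.44  95.39] yaw -4.06840893146214 tilt -0.9999957846770018 grip 60.24282957845266 F [-0.42 -0.27 -0.67] j [-0.46  0.35  1.88  0.    0.91  1.18]
shift now-axes cm [-0.03 -0.04  0.04]  roll 0.0005513681602087317  j6 tgt~ 1.4427994424213768
shift after-roll axes cm [-0.03 -0.04  0.04]
```

View pics/w21.png

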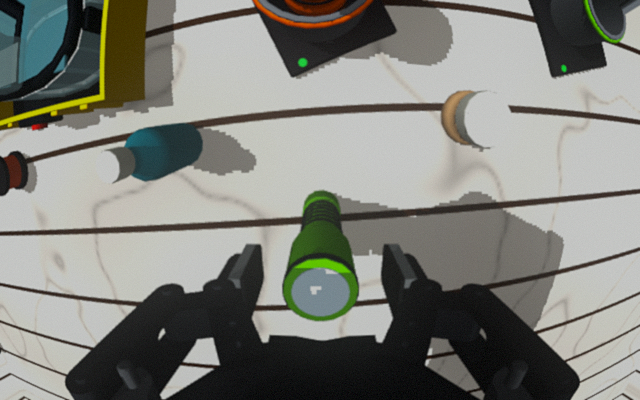

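The head is centred between the pads. Closing and lifting.

>>> apply_moves(
  commands=[
    [5,0,0,0,0],
    [4.3,0,0,0,0],
    [3.8,0,0,0,0],
    [3.4,0,0,0,0],
    [3,0,0,0,0],
    [2.6,0,0,0,0],
    [2.3,0,0,0,0],
    [2.3,0,0,0,0],
    [2.3,0,0,0,0],
  ],
  squeeze=50,
)

```text
time_s: 28.7
eef_pos: [445.7, -90.6, 97.6]
ee_rot: [0.0, 0.999, -0.036, 0.001]
force: [-0.6, 2.2, 6.3]
grip_width: 0.357
```

>>> apply_moves(
  commands=[
    [2.3,0,0,-0.2,0],
    [2.3,0,0,-0.6,0],
    [2.3,0,0,-1.5,0],
    [2.3,0,0,-2.5,0],
    [2.3,0,0,-3,0],
    [2.3,0,0,-3,0],
    [2.3,0,0,-2.2,0],
    [2.3,0,0,-1,0],
    [2.3,0,0,0,0],
    [2.3,0,0,0,0],
  ],
)

```text
time_s: 29.53
eef_pos: [445.1, -90.6, 236.7]
ee_rot: [0.0, 0.999, -0.036, 0.0]
force: [0.1, -0.2, -2.4]
grip_width: 0.357
```

```bash
python3 plan.py 606 -324.5 235 -4.1
```

```text
t 29.53 pos [445.08 -90.58 236.73] yaw -4.079958758029631 tilt -0.999999983958934 grip 30.49945020815612 F [ 0.14 -0.21 -2.44] j [-0.46  0.16  1.71 -0.    1.27  1.18]
shift now-axes cm [17.72 22.19  0.18]  roll 0.0003497856585719106  j6 tgt~ 1.1507288380638319
shift after-roll axes cm [17.72 22.18  0.17]
```

>>> apply_moves(
  commands=[
    [2.3,0.9,1.1,0,0],
    [2.3,1.8,2.3,0,0],
    [2.3,2.1,2.6,0,0],
    [2.3,2.1,2.6,0,0],
    [2.3,2.1,2.6,0,0],
    [2.3,2.1,2.6,0,0],
    [2.3,2.1,2.6,0,0],
    [2.3,2.1,2.6,0,0],
    [2.3,1.6,2.1,0,0],
    [2.3,0.8,1.1,0,0],
    [2.3,0,0,0,0],
    [2.3,0,0,0,0],
  ],
)

```text
time_s: 30.53
eef_pos: [605.7, -324.7, 234.4]
ee_rot: [-0.001, 0.999, -0.036, -0.001]
force: [-0.2, 1.1, -2.6]
grip_width: 0.359
```

```bash
python3 plan.py 606 -324.5 165 -4.1
python3 - <<'E'
from h import *
i=cam('wrist'); a=ctrl.capture('wrist')[:,:,::-1]; cv2.imwrite('pics/w22.png',a)
print(proj(i,(606,-324.5,58)))
E
```

```text
t 30.53 pos [ 605.68 -324.74  234.39] yaw -4.111981465521996 tilt -0.999993335982883 grip 30.628977910799417 F [-0.23  1.08 -2.59] j [-0.66  0.7   0.92  0.    1.53  0.98]
shift now-axes cm [ 0.05 -0.01  6.94]  roll -0.00020911602257323025  j6 tgt~ 1.1507288380638319
shift after-roll axes cm [ 0.03 -0.03  6.94]
[321.   181.88]
```

View pics/w22.png

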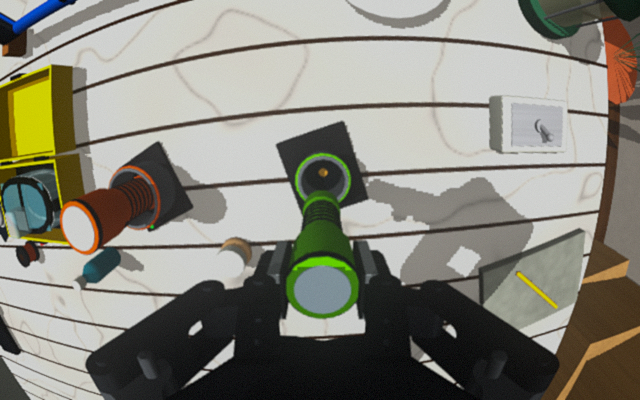

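The cup ring centre is at about (323.5,179), some 2–3 mm off the prediction. I'll correct partly for that and lower to just above the rim.

>>> apply_moves(
  commands=[
    [2.3,0.1,0.15,1.5,0],
    [2.3,0,0,2.0,0],
    [2.3,0,0,1.8,0],
    [2.3,0,0,1.0,0],
    [2.3,0,0,0.5,0],
    [2.3,0,0,0,0],
    [2.3,0,0,0,0],
  ],
)

```text
time_s: 31.17
eef_pos: [607.1, -326.1, 169.8]
ee_rot: [0.0, 0.999, -0.035, 0.0]
force: [0.2, 0.3, -1.0]
grip_width: 0.359
```

```bash
python3 plan.py 606.5 -325.5 105 -4.1
python3 - <<'E'
from h import *
i=cam('wrist'); a=ctrl.capture('wrist')[:,:,::-1]; cv2.imwrite('pics/w23.png',cv2.resize(a[110:340,230:410],None,fx=3,fy=2.6))
print(proj(i,(606,-324.5,58)))
b=ctrl.capture('top')[:,:,::-1]; cv2.imwrite('pics/t23.png',cv2.resize(b[110:220,400:520],None,fx=5,fy=5))
E
```

```text
t 31.17 pos [ 607.13 -326.14  169.77] yaw -4.064076761985428 tilt -0.9999992978312053 grip 30.617499547425254 F [ 0.16  0.29 -1.01] j [-0.66  0.74  1.02  0.    1.38  0.98]
shift now-axes cm [-0.07 -0.06  6.48]  roll 0.0006269787813319994  j6 tgt~ 1.1497910023359217
shift after-roll axes cm [-0.07 -0.06  6.48]
[318.74 201.74]
```

View pics/w23.png

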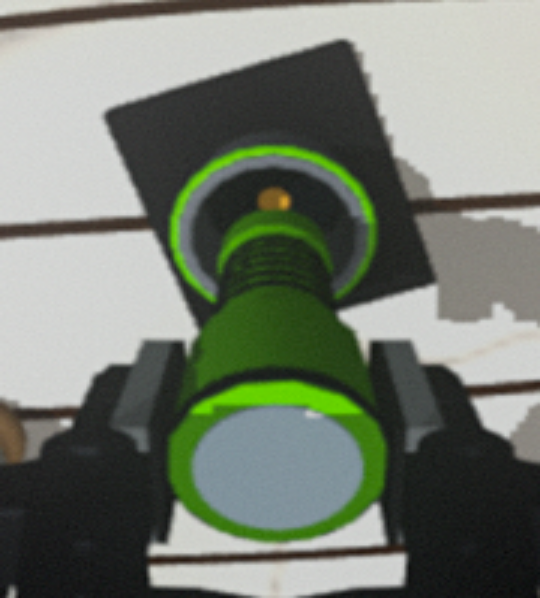

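Tail and ring are laterally aligned. Lowering straight in.

>>> apply_moves(
  commands=[
    [2.3,0,0,0.8,0],
    [2.3,0,0,1.2,0],
    [2.3,0,0,1.4,0],
    [2.3,0,0,1.2,0],
    [2.3,0,0,0.8,0],
    [2.3,0,0,0.3,0],
    [2.3,0,0,0,0],
  ],
)

```text
time_s: 31.85
eef_pos: [606.7, -326.0, 110.7]
ee_rot: [-0.0, 0.999, -0.036, -0.001]
force: [-0.7, -0.0, -2.0]
grip_width: 0.362
```

>>> apply_moves(
  commands=[
    [2.3,0,0,0.15,0],
    [2.3,0,0,0.15,0],
    [2.3,0,0,0.1,0],
    [2.3,0,0,0,0],
  ],
)

```text
time_s: 32.18
eef_pos: [607.0, -326.3, 107.9]
ee_rot: [0.0, 0.999, -0.036, 0.0]
force: [0.3, -0.7, -1.8]
grip_width: 0.356
```

>>> apply_moves(
  commands=[
    [2.3,0,0,0.1,0],
    [2.3,0,0,0.1,0],
    [2.3,0,0,0,0],
  ],
)

```text
time_s: 32.43
eef_pos: [606.9, -326.3, 105.8]
ee_rot: [0.0, 0.999, -0.036, 0.0]
force: [1.0, 0.1, -1.7]
grip_width: 0.359
```

>>> apply_moves(
  commands=[
    [2.3,0,0,0.1,0],
    [2.3,0,0,0,0],
  ],
)

```text
time_s: 32.6
eef_pos: [607.2, -326.3, 105.6]
ee_rot: [0.0, 0.999, -0.036, 0.0]
force: [-0.5, 1.9, 3.2]
grip_width: 0.36
```

>>> apply_moves(
  commands=[
    [2.3,0,0,0.1,0],
    [2.3,0,0,0,0],
  ],
)

```text
time_s: 32.77
eef_pos: [607.4, -326.4, 105.6]
ee_rot: [0.001, 0.999, -0.036, 0.001]
force: [-3.3, 2.5, 10.1]
grip_width: 0.359
```

Seated. Releasing, rising and checking from all three cameras.

>>> apply_moves(
  commands=[
    [2.9,0,0,-0.1,0],
    [3.2,0,0,0,0],
    [3.8,0,0,0,0],
    [4.8,0,0,0,0],
    [6,0,0,0,0],
    [6.5,0,0,-0.5,0],
    [6.5,0,0,-1.5,0],
    [6.5,0,0,-3,0],
    [6.5,0,0,-3.5,0],
    [6.5,0,0,-3,0],
    [6.5,0,0,-1,0],
    [6.5,0,0,0,0],
  ],
)

```text
time_s: 33.77
eef_pos: [607.6, -326.7, 233.3]
ee_rot: [0.002, 0.999, -0.036, 0.002]
force: [1.3, 0.2, -0.2]
grip_width: 0.762
```

>>> apply_moves(
  commands=[
    [6.5,-1,1,-0.5,0],
    [6.5,-2.5,1.5,0,0],
    [6.5,-3,1.5,0,0],
    [6.5,-3,1.5,0,0],
    [6.5,-3,1.5,0,0],
    [6.5,-3,1.5,0,0],
    [6.5,-3,1.5,0,0],
    [6.5,-2,1,0,0],
    [6.5,-1,0.5,0,0],
    [6.5,0,0,0,0],
  ],
)

```text
time_s: 34.6
eef_pos: [382.1, -426.3, 233.7]
ee_rot: [-0.001, 0.999, -0.037, -0.001]
force: [-0.0, 0.5, -0.3]
grip_width: 0.764
```

Run:
```python
from m import *
a=np.ascontiguousarray(ctrl.capture('top')[:,:,::-1]); cv2.imwrite('pics/top24.png',a)
cv2.imwrite('pics/side24.png',ctrl.capture('side')[:,:,::-1])
cv2.imwrite('pics/t24z.png',cv2.resize(a[50:270,120:520],None,fx=2,fy=2,interpolation=cv2.INTER_CUBIC))
i=cam('top'); hsv=cv2.cvtColor(a,cv2.COLOR_BGR2HSV).astype(int); H,S,V=hsv[...,0],hsv[...,1],hsv[...,2]
def show(name,mask,box,zs,f):
    u0,v0,u1,v1=box; mm=np.zeros(mask.shape,bool); mm[v0:v1,u0:u1]=mask[v0:v1,u0:u1]
    for st,ce,m in comps(mm,20):
        for z in zs: print(name,st,z,f(i,m,z))
show('defog',(H>85)&(H<110)&(S>90),(310,190,340,220),[50],rect)
show('B',(H<14)&(S>130)&(V>90),(340,120,410,200),[158,58],circ)
show('S',(H>35)&(H<65)&(S>130)&(V>90),(440,120,510,190),[126,58],circ)
s=ctrl.sense(); print(s['time_s'],s['eef_pos'])
```

```text
defog [316 198  15  14  99] 50 (((505.6384582519531, 13.327964782714844), (30.706127166748047, 28.669466018676758), 88.93077087402344), array([[491.02,  -1.75],
       [519.68,  -2.29],
       [520.26,  28.41],
       [491.59,  28.95]], dtype=float32))
B [354 134  39  43 242] 158 ((592.2903442382812, -83.305419921875), (56.064796447753906, 91.8777847290039), 49.35590362548828)
B [354 134  39  43 242] 58 ((615.31396484375, -96.86048889160156), (63.129127502441406, 103.45466613769531), 49.355899810791016)
S [481 141  16  15  70] 126 ((607.0360717773438, -325.02484130859375), (29.30219078063965, 29.75476837158203), 151.57913208007812)
S [481 141  16  15  70] 58 ((623.2998657226562, -353.7933349609375), (31.715574264526367, 32.205406188964844), 151.57852172851562)
S [463 144  17  24  43] 126 ((592.8966064453125, -297.9894714355469), (49.73363494873047, 51.8392448425293), 21.590248107910156)
S [463 144  17  24  43] 58 ((607.995849609375, -324.53131103515625), (53.829742431640625, 56.108802795410156), 21.589887619018555)
34.7 [ 384.53 -425.35  234.1 ]
```

View pics/t24z.png

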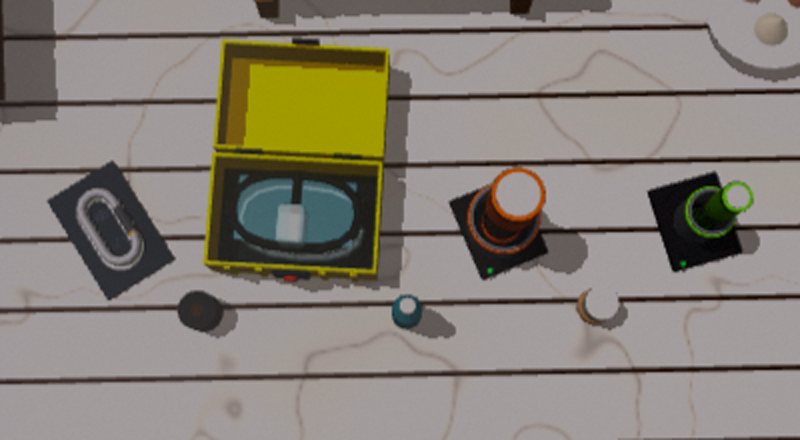

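View pics/side24.png

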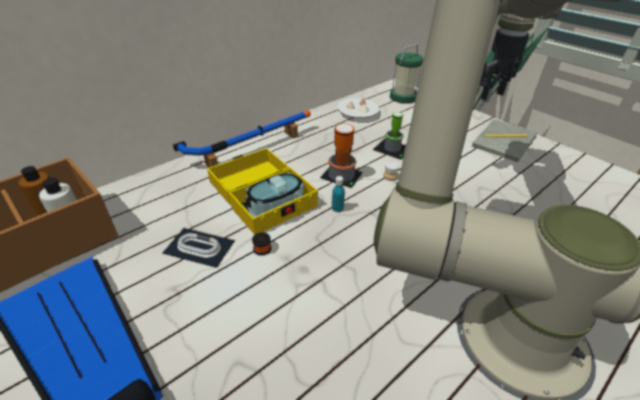

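All four pieces look placed. The last numeric checks are the big torch's lens, the mask and the carabiner.

Run:
```python
from m import *
i=cam('top'); a=cv2.imread('pics/top24.png')
Z=lambda p,z: pt(i,p[0]/2+120,p[1]/2+50,z)[:2]
print('B lens',Z((518.5,194.5),158))
P=np.array([Z(p,69) for p in [(233,213),(367,214),(297,172),(300,256),(250,185),(345,185),(250,244),(350,244)]],np.float32); print('mask',cv2.fitEllipse(P),Z((300,214),69))
b=Z((297,180),69)-Z((297,202),69); print('bridge',np.degrees(np.arctan2(b[1],b[0])))
P=np.array([Z(p,10) for p in [(77,205),(82,195),(93,188),(108,193),(145,245),(143,260),(130,270),(110,265)]],np.float32); print('car',cv2.minAreaRect(P))
print('sunlid',Z((602,305),42))
```

```text
B lens [604.84 -97.78]
mask ((609.048583984375, 127.33763122558594), (93.3552017211914, 146.63665771484375), 176.88221740722656) [609.51 126.65]
bridge -0.3336790046027143
car ((608.4586791992188, 353.67962646484375), (105.72227478027344, 45.67325973510742), 35.19789123535156)
sunlid [ 506.87 -203.81]
```

Run:
```python
from rig import ctrl
s=ctrl.sense(); print(s['time_s'],s['force'],s['dq'])
print(ctrl.finish_job())
```

```text
34.7 [ 0.16711857  0.14405019 -0.86778769] [ 0.02458932  0.00335252 -0.01266806  0.00315267  0.00223114  0.00204349]
the job is handed in; nothing more can be done
None
```

I put all four pieces away, let go of each, and handed the job in at 34.7 s; the hand-in reports no verdict. Each piece was lowered to a light contact (12 N or less) before release, and the arm ended clear of everything.

My last checks, all from camera measurements:

| Piece | Check | Limit |
|---|---|---|
| Big torch | lens about 2 mm from dock centre; contact at the expected seated height | 13 mm |
| Small torch | lens within about 1 mm of dock centre; contact at the expected seated height | 11 mm |
| Carabiner | about 2–3 mm and 3° off the outline | 13 mm, 14° |
| Mask | flat, nose towards the robot, about 4° off lengthwise; position in doubt (see below) | 22 mm, 14° |
| Defog bottle, sunscreen jar | each moved about 1 mm, which is within measuring error | 30 mm |

- **Mask position:** the final top view put the mask about 9 mm off the case centre. The wrist camera and the arm pose at release put it within about 2 mm. I did not settle which is right, but both are within the limit.
- **Pad position:** the top and wrist views placed the pad about 5 mm apart. I used the average, and a closer wrist look confirmed it.

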